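# Set the spacer behind the loose tile and hold the tile pressed flush

### The job

Take the orange spacer off the freely spinning turntable and slide it upright, down onto the board, into the one gap between tile and metal edge strip that is wide enough for it (behind the tile that is still loose, about the middle of that tile; do not force it against the two tiles that are already set), then let go of it. Then push the loose tile towards the strip until tile, spacer and strip sit flush together, and finish while still holding the tile firmly pressed against the spacer. Leave the other things on the bench where they are.

Things in the scene. Friction and masses are not known exactly. Their poses are not given: they have to be found in the camera images.
- spacer_mid (a point): centre (half-way up) of the orange plastic spacer with black grip ribs, an upright block 16 mm thick (its x axis) x 44 mm wide (its y axis) x 56 mm tall (its z axis), about 50 g; loose, it starts standing on the turntable; same either way round
- turntable_top (a point): centre of the top face of the round aluminium turntable, 110 mm across, its top 32 mm above the worktop; it spins freely about the vertical and does not hold its angle
- board: plywood tiling board, fixed, 204 mm along its y axis, 115 mm along x (from x = -45 to +70 mm), 12 mm thick; origin on the worktop under it. Its x axis points across the board, away from the robot, to the metal edge strip. The three tiles stand in a row along y, 64 mm apart (8 mm between neighbours), in any order, on its top (z = 12 mm)
- strip_mid (a point): middle of the foot of the inner face of the aluminium edge strip, which runs along y at the far side of the board: inner face at board x = +55 mm, strip 13 mm thick, its top 16 mm above the board's top (28 mm above the worktop)
- tile_mid (a point): centre (half-way up) of the loose tile, terracotta with blue glaze, 56 x 56 mm, 16 mm thick, about 150 g, lying flat on the board with its sides about along the board's axes; its far side stands 21 to 27 mm from the strip, so only here does the 16 mm spacer go in; it slides easily. Flush behind the spacer its centre is 44 mm from the strip's inner face. In front of it, on the robot's side, lie 20 mm of free board, then free worktop. A push of 5 to 20 N is firm enough
- set_tile_a_mid (a point): centre of a set tile, same size and looks, fixed to the board; the gap to the strip is about 10 mm, too narrow
- set_tile_b_mid (a point): centre of the other set tile, same size and looks, fixed to the board; the gap to the strip is about 6 mm, too narrow
- salve_tin: flat round tin, 62 mm across, 18 mm high, bystander, beyond the board; origin at its underside
- flux_jar: white jar with green lid, 58 mm across, 50 mm high, bystander, beyond the board; origin at its underside
- tape_roll: roll of masking tape, 86 mm across, 24 mm high, bystander, to the right beyond the board; origin at its underside

How it is judged:
By the outcome, as a careful person would: the job done as asked, in the order asked, and still so for the second after the job is handed in, while the arm keeps its last pose, push and grip.
It also fails if it takes over 48 s, if anything falls off the work surface, if the arm or the gripper's body presses on something with over 40 N, if the wrist force passes 120 N, or if a joint passes its speed limit or range.

### The arm

A 6-joint arm with a two-finger parallel gripper is mounted at the origin on a cart in front of the work surface, level with it; the furniture and walls round the work are solid. World frame = base frame: x ahead of the robot, y to its left, z up, the work surface at z = 0. Lengths are in mm, angles in rad, forces in N, time in s.
With the tool pointing down it reaches from about 275 to 750 mm from the base axis. Payload 10.2 kg.
Tool frame: the origin (TCP) lies at the very end of the fingers, on their centre line; the grasp point (between the pads) lies 19 mm behind it; z points along the fingers, x is the direction in which the jaws open and shut, and the axes are right-handed (so a half turn about z gives the same grasp; the last joint's range is limited). The gripper opens to 85 mm and grips with 20 to 120 N. Pads are 22 mm wide; open, the fingers measure 114 mm over their backs; the gripper's body (76 mm by 85 mm) begins 54 mm behind the grasp point. The pads swing forward as they close: fully open they stand 13 mm farther back than shut.
Start: joints at [-1.539, 0.313, 1.498, -0, 1.331, -0.223], TCP at [132.314, -508.059, 191.894] pointing down, gripper open.
Joint ranges: [-2.94, 2.94], [-0.97, 2.17], [0.19, 2.56], [-1.23, 4.37], [0.02, 3.11], [-2.88, 2.88]. Speed limits (rad/s): [2.39, 2.39, 3.01, 3.14, 3.14, 3.14].

### API

Orientations are given as a unit quaternion [w, x, y, z].
In Python, from rig import ctrl, cams gives the robot as it stands.
- The arm moves only by the tool play_rows, never from a script. Its argument "steps" is a list of rows, each a list of 2 entries, a list of its own where there are three numbers: the shift along the tool's x, y, z normalised to -1 to 1, where 1 is 0.75 m, then the turn, a rotation vector about the tool's x, y, z normalised to -1 to 1, where 1 is 45 degrees. A call has 1 to 20 rows; each row shifts and turns the commanded pose from where the row before left it, along the tool's axes as they then stand; what a row does not reach is not made up. A row lasts 1/10 s, in which the tool goes at most 50 mm and 8.59 degrees, less where a joint would pass 70% of its speed; a pose out of reach is approached as far as the arm can. A call with a number of a shift or a turn outside -1 to 1 is refused whole. A call with a gripper value outside its range is refused whole. "grip" is the closure, from 0 (fully open) to 1 (shut), set as the call begins (left out, the last holds). The fingers move at their own pace and stop on an object; "squeeze" is the grip in N (left out, the last holds). Time passes only in rows, so rows that do not move let the fingers close. It gives the time, the measured TCP pose, the force and the opening at its end, in the units of the state.
- ctrl.sense(): the state, without advancing time (a new reading comes with each control period).
- cams.capture(name): name is "side" or "top"; returns the picture (420x560x3 uint8, red, green, blue); there is no depth.
- cams.camera_info(name): a dict with "fx", "fy", "cx", "cy" (pixels), "xyz" and "attitude" of the camera in the world. Camera axes: x right, y up, looking along -z (the intrinsics and any distortion apply to the point x, -y, -z); pixel columns grow to the right and rows downward; lengths in mm; the calibration is good to about 2 mm. A picture is of the moment at which its call begins. camera_info takes no time and is no camera call.
- ctrl.finish_job(): hands the job in, once; it reports no verdict.
Trained networks look in the newest picture that a camera, given by its name, has taken for a name from the list of things; names that differ only in an ending like _2 or _b are one class to them, and where a whole thing is asked for, a point or a joint stands for the part that bears it (a point fixed in the world has none). Each returns a list of dicts, best first, with "p" (0 to 1); they miss things now and then, are a little off and sometimes report something else, mostly with a low value. They report only what shows in the picture. A call takes as long as a camera call.
- cams.search_frame(camera, thing): "rect" ([centre column, centre row, width, height] in pixels, round what is visible of it).
- cams.tip_of(camera, thing): "pixel" ([column, row] in pixels: a listed point, or the origin of a listed thing).
The state is a dict: "time_s": time; "joints": joint angles; "dq": joint speeds; "tau": joint torques, N m; "eef_pos": TCP position; "ee_rot": TCP orientation; "force": force on the tool from outside, world axes, zero at the start; "wrist_torque": the same for the moment, N m; "grip_width": opening from 0.0 (shut) to 1.0 (fully open).
Only numpy, scipy, OpenCV 4.12 (cv2) and the standard library are available. Lean on these libraries where they do the work, as an engineer would, in place of code of your own. Each camera call takes 0.05 s, during which the arm holds its last target.

## Working session

There is one attempt and no reset: what is moved stays moved. The work goes in short steps, Python scripts to look and compute and a tool call to move; the robot and the scene stay as the last step left them, time stands still between calls to the robot, and variables do not carry over. Pictures are saved under pics/ and viewed, and the job is handed in when it is done.

Besides the shell and the picture viewer there is one more tool, called after "Emit:" in YAML: its name, and indented under it one key for each argument. play_rows: Moves the arm, as the interface text tells. Its arguments: {"type":"object","properties":{"steps":{"type":"array"},"grip":{"type":"number"},"squeeze":{"type":"number"}},"required":["steps"]}

```bash
ls; mkdir -p pics
python3 - <<'E'
from rig import ctrl,cams
import cv2
print(ctrl.sense())
for n in ("side","top"):
    print(n,cams.camera_info(n))
    im=cams.capture(n); cv2.imwrite(f"pics/{n}0.png",im[:,:,::-1])
    for t in ["spacer_mid","turntable_top","board","strip_mid","tile_mid","set_tile_a_mid","salve_tin","flux_jar","tape_roll"]:
        print(n,t,[(round(d["p"],2),[round(v,1) for v in d["pixel"]]) for d in cams.tip_of(n,t)][:4])
E
```

```text
pics
{'time_s': 0.0, 'joints': array([-1.53938262e+00,  3.13434214e-01,  1.49845740e+00, -5.19728973e-05,
        1.33097947e+00, -2.23352113e-01]), 'dq': array([ 0.00206627, -0.0004027 ,  0.00090031,  0.00025457, -0.00106197,
        0.00051201]), 'tau': array([-3.08057926e-03, -4.12268257e+01, -2.59747159e+01, -3.86443771e-04,
        4.11579516e-03,  7.94575840e-06]), 'eef_pos': array([ 132.29759595, -507.7345816 ,  191.33553306]), 'ee_rot': array([-4.77169125e-04,  7.91211179e-01, -6.11542689e-01, -4.26076334e-04]), 'force': array([-0.37393697, -0.29072495, -0.12490867]), 'wrist_torque': array([ 0.01429404, -0.01164333,  0.00846859]), 'grip_width': 1.0022519201102045}
side {'fx': 403.4938821900942, 'fy': 403.4938821900942, 'cx': 279.08223049283805, 'cy': 210.67340857144166, 'xyz': array([603.62445229, 359.23268166, 843.12716396]), 'attitude': array([-2.17295933e-02, -5.78739894e-04,  2.19429406e-01,  9.75386193e-01])}
side spacer_mid [(0.83, [319.0, 312.8])]
side turntable_top [(0.93, [325.2, 311.7])]
side board [(0.95, [310.9, 211.9]), (0.25, [286.4, 207.7])]
side strip_mid [(0.
[... 212 characters left out ...]
1, [234.9, 267.2])]
side tape_roll [(0.65, [234.8, 135.3])]
top {'fx': 522.6652367132875, 'fy': 522.6652367132875, 'cx': 273.850444052345, 'cy': 209.4073655307081, 'xyz': array([ 408.19996094,  -32.56692974, 1292.63154285]), 'attitude': array([-0.70214589, -0.05942914,  0.05367117,  0.70751588])}
top spacer_mid [(0.74, [179.0, 245.7])]
top turntable_top [(0.66, [184.0, 250.9])]
top board [(0.69, [282.8, 240.6])]
top strip_mid [(0.61, [281.0, 220.7])]
top tile_mid [(0.94, [284.3, 242.1])]
top set_tile_a_mid [(0.74, [307.7, 228.1])]
top salve_tin [(0.95, [257.8, 171.9]), (0.74, [179.9, 245.7]), (0.42, [310.7, 228.6])]
top flux_jar [(0.58, [221.1, 178.2])]
top tape_roll [(0.87, [360.6, 162.9])]
```

Run:
```python
import cv2
a=cv2.imread("pics/side0.png")[80:370,180:400]; cv2.imwrite("pics/s0c.png",cv2.resize(a,None,fx=2.05,fy=2.05,interpolation=2))
a=cv2.imread("pics/top0.png")[130:300,130:400]; cv2.imwrite("pics/t0c.png",cv2.resize(a,None,fx=2.9,fy=2.9,interpolation=2))
```

```text
(no output)
```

View pics/side0.png

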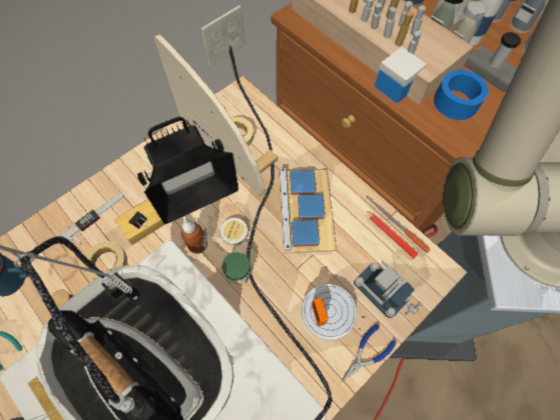

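View pics/s0c.png

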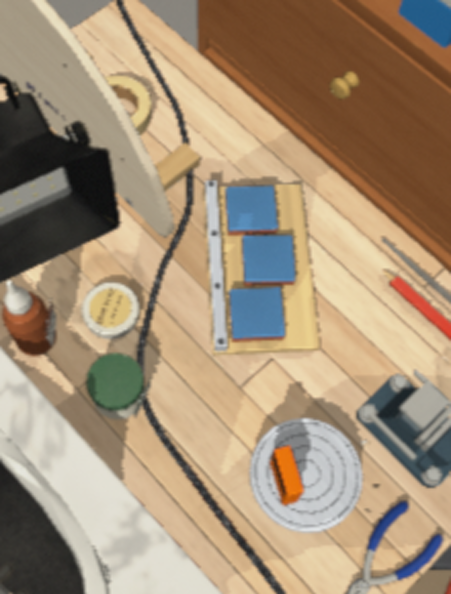

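View pics/t0c.png

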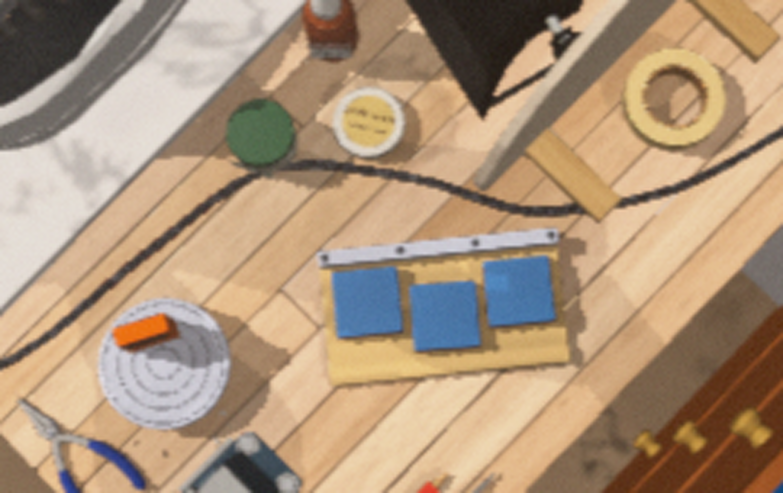

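The middle tile is the loose one, since it stands farthest from the strip: about (284,240) in top and (310,207) in side. The spacer stands on the turntable at about (179,245) in top and (319,312) in side. Next I'll measure their outlines accurately.

```bash
cat > h.py <<'E'
import numpy as np, cv2
from scipy.spatial.transform import Rotation as R
from rig import cams
def info(n):
    c=cams.camera_info(n); q=c["attitude"]; M=R.from_quat([q[1],q[2],q[3],q[0]]).as_matrix()
    return c,M
INF={n:info(n) for n in ("side","top")}
def proj(n,P):
    c,M=INF[n]; p=(np.atleast_2d(P)-c["xyz"])@M
    return np.c_[c["cx"]+c["fx"]*p[:,0]/-p[:,2], c["cy"]-c["fy"]*p[:,1]/-p[:,2]]
def back(n,uv,z):
    c,M=INF[n]; uv=np.atleast_2d(uv)
    d=np.c_[(uv[:,0]-c["cx"])/c["fx"],-(uv[:,1]-c["cy"])/c["fy"],-np.ones(len(uv))]@M.T
    t=(z-c["xyz"][2])/d[:,2]; return c["xyz"]+d*t[:,None]
E
python3 - <<'E'
from h import *
print({k:{a:b for a,b in v[0].items() if a not in('xyz','attitude')} for k,v in INF.items()})
for n in("side","top"):
    im=cv2.imread(f"pics/{n}0.png"); hsv=cv2.cvtColor(im,cv2.COLOR_BGR2HSV)
    b=cv2.inRange(hsv,(100,120,80),(120,255,255)); o=cv2.inRange(hsv,(5,190,120),(16,255,255))
    for nm,m,z,amin in(("blue",b,28,200),("or",o,88,30)):
        k,l,st,ce=cv2.connectedComponentsWithStats(m)
        for i in range(1,k):
            if st[i][4]<amin: continue
            cs,_=cv2.findContours((l==i).astype(np.uint8),0,2)
            r=cv2.minAreaRect(cs[0]); bp=cv2.boxPoints(r)
            print(n,nm,st[i],ce[i].round(1),back(n,ce[i],z)[0].round(1)); 
            w=back(n,bp,z)[:,:2].round(0); print(w.tolist())
    print(n, back(n,[[325.2,311.7] if n=="side" else [184,250.9]],32))
    print(n,"strip",back(n,[[286.5,208.7] if n=="side" else [281,220.7]],12),"board",back(n,[[310.9,211.9] if n=="side" else [282.8,240.6]],0), "spacer", back(n,[[319,312.8] if n=="side" else [179,245.7]],60))
    print("jar,tin", back(n,[[234.9,267.2],[235,233.7]] if n=="side" else [[221,178],[257.8,172]],10).round(0).tolist())
    print("tcp",proj(n,[[132,-508,192]]))
a=cv2.imread("pics/top0.png"); cv2.imwrite("pics/t0b.png",cv2.resize(a[190:275,150:335],None,fx=4.3,fy=4.3,interpolation=2))
a=cv2.imread("pics/side0.png"); cv2.imwrite("pics/s0b.png",cv2.resize(a[155:345,270:365],None,fx=3.1,fy=3.1,interpolation=2))
E
```

```text
{'side': {'fx': 403.4938821900942, 'fy': 403.4938821900942, 'cx': 279.08223049283805, 'cy': 210.67340857144166}, 'top': {'fx': 522.6652367132875, 'fy': 522.6652367132875, 'cx': 273.850444052345, 'cy': 209.4073655307081}}
side blue [375  70  36  33 556] [390.9  86.9] [ 335.6 -399.5   28. ]
[[390.0, -383.0], [362.0, -458.0], [282.0, -414.0], [312.0, -342.0]]
side blue [ 435   70   53   50 1873] [460.5  94.1] [ 155.9 -384.2   28. ]
[[243.0, -338.0], [163.0, -498.0], [64.0, -431.0], [149.0, -278.0]]
side blue [291 172  24  20 435] [302.  181.4] [ 563.5 -104.3   28. ]
[[590.0, -128.0], [536.0, -131.0], [535.0, -80.0], [588.0, -78.0]]
side blue [299 195  24  22 482] [310.5 205.9] [543. -42.  28.]
[[570.0, -68.0], [517.0, -71.0], [517.0, -18.0], [568.0, -16.0]]
side blue [293 221  25  23 527] [304.9 232.4] [554.7  22.8  28. ]
[[581.0, -3.0], [528.0, -6.0], [528.0, 46.0], [580.0, 49.0]]
side or [314 298  13  28 218] [320.2 311.1] [527.7 203.9  88. ]
[[541.0, 182.0], [523.0, 178.0], [515.0, 226.0], [532.0, 230.0]]
side [[512.00608267 193.08043174  32.        ]]
side strip [[596.71399383 -40.2
[... 1931 characters left out ...]
, -328.0]]
top or [497 390  15  15 101] [503.9 396.2] [ 182.5 -526.4   88. ]
[[194.0, -511.0], [203.0, -529.0], [170.0, -546.0], [160.0, -528.0]]
top or [450 392  28  28 176] [464.9 407.5] [ 159.2 -439.4   88. ]
[[184.0, -406.0], [198.0, -426.0], [141.0, -470.0], [127.0, -451.0]]
top or [518 408  21  12  72] [528.3 415.2] [ 142.5 -576.7   88. ]
[[146.0, -548.0], [158.0, -556.0], [137.0, -599.0], [124.0, -591.0]]
top [[512.10409066 194.8016802   32.        ]]
top strip [[586.6316516  -40.31106535  12.        ]] board [[538.43184544 -44.39543579   0.        ]] spacer [[522.19509186 201.85335588  60.        ]]
jar,tin [[696.0, 109.0, 10.0], [711.0, 17.0, 10.0]]
tcp [[518.81522228 432.87842629]]
```

View pics/t0b.png

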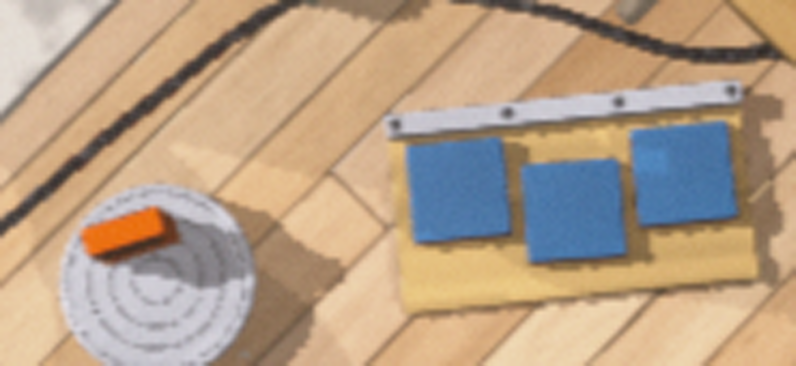

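View pics/s0b.png

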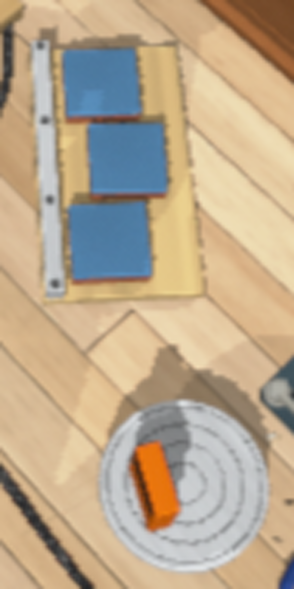

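View pics/top0.png

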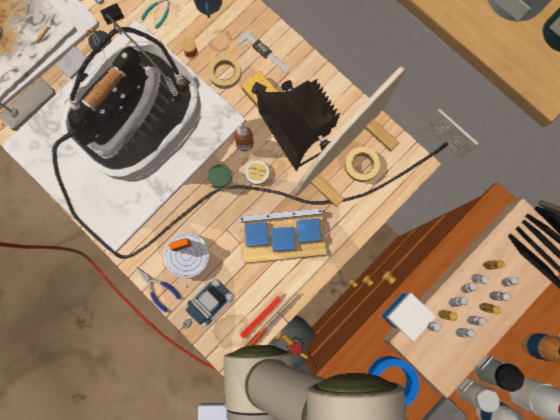

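```bash
cat > fit.py <<'E'
from h import *
from scipy.optimize import minimize
def boxpts(x,y,yaw,sx,sy,z0,z1):
    c,s=np.cos(yaw),np.sin(yaw); P=[]
    for z in(z0,z1):
        for a,b in((-1,-1),(1,-1),(1,1),(-1,1)):
            u,v=a*sx/2,b*sy/2; P.append([x+c*u-s*v,y+s*u+c*v,z])
    return np.array(P)
S=8
def sil(n,P,off,win):
    uv=(proj(n,P)+off-np.array(win[:2])+.5)*S
    h=cv2.convexHull(uv.astype(np.float32)).round().astype(np.int32)
    m=np.zeros((win[3]*S,win[2]*S),np.uint8); cv2.fillConvexPoly(m,h,255)
    return cv2.resize(m,(win[2],win[3]),interpolation=cv2.INTER_AREA)/255.
def fit(obs,sx,sy,z0,z1,p0,fixoff=None):
    def f(p):
        e=0
        for n,(m,win) in obs.items():
            e+=((sil(n,boxpts(p[0],p[1],p[2],sx,sy,z0,z1),np.zeros(2),win)-m)**2).sum()
        return e
    best=None
    for dy in(-.15,0,.15):
        r=minimize(f,[p0[0],p0[1],p0[2]+dy],method="Nelder-Mead",options=dict(initial_simplex=np.array([p0[0],p0[1],p0[2]+dy])+np.array([[0,0,0],[4,0,0],[0,4,0],[0,0,.15]])))
        if best is None or r.fun<best.fun: best=r
    return best
E
python3 - <<'E'
from fit import *
win={"side":(305,290,32,45),"top":(160,228,40,30)}
obs={}
for n,w in win.items():
    im=cv2.imread(f"pics/{n}0.png")[w[1]:w[1]+w[3],w[0]:w[0]+w[2]]
    hsv=cv2.cvtColor(im,cv2.COLOR_BGR2HSV)
    sat=im[:,:,2].astype(float)-im[:,:,0]
    m=((hsv[:,:,1]>130)&(hsv[:,:,0]<20)).astype(float)
    k,l,st,_=cv2.connectedComponentsWithStats(m.astype(np.uint8)); i=1+st[1:,4].argmax(); m=(l==i)*1.
    obs[n]=(m,w); print(n,m.sum())
for k in(["side"],["top"],["side","top"]):
    r=fit({a:obs[a] for a in k},16,44,32,88,[525,201,.2]); print(k,r.x.round(3),r.fun)
win={"side":(280,160,60,100),"top":(235,210,100,50)}
cen={"b":(553.7,21.6),"loose":(542,-43.5),"a":(562,-105.7)}
for nm,c in cen.items():
  obs={}
  for n in win:
    u=proj(n,[[*c,28]])[0].astype(int); w=(u[0]-20,u[1]-20,40,40)
    im=cv2.imread(f"pics/{n}0.png")[w[1]:w[1]+w[3],w[0]:w[0]+w[2]]
    hsv=cv2.cvtColor(im,cv2.COLOR_BGR2HSV); m=cv2.inRange(hsv,(95,90,60),(125,255,255))
    k,l,st,_=cv2.connectedComponentsWithStats(m); i=l[20,20]; m=(l==i)*1.
    obs[n]=(m,w)
  for k in(["side"],["top"],["side","top"]):
    r=fit({a:obs[a] for a in k},55,55,28,28.01,[*c,.09]); print(nm,k,r.x.round(3),r.fun)
E
```

```text
side 295.0
top 164.0
['side'] [5.26579e+02 1.98611e+02 2.62000e-01] 29.213979238754323
['top'] [5.25633e+02 2.00456e+02 2.40000e-01] 40.268035371011145
['side', 'top'] [5.26129e+02 1.98989e+02 2.71000e-01] 73.1108035371011
b ['side'] [5.55316e+02 2.17380e+01 9.60000e-02] 20.871664744329102
b ['top'] [5.52907e+02 2.05140e+01 8.40000e-02] 22.59524798154556
b ['side', 'top'] [5.54091e+02 2.14370e+01 8.30000e-02] 56.194202229911575
loose ['side'] [ 5.42834e+02 -4.35070e+01  7.20000e-02] 17.658039215686273
loose ['top'] [ 5.41016e+02 -4.43220e+01  6.80000e-02] 15.702006920415226
loose ['side', 'top'] [ 5.41698e+02 -4.39690e+01  6.30000e-02] 43.302991157247206
a ['side'] [ 5.62811e+02 -1.05913e+02  7.40000e-02] 17.551741637831604
a ['top'] [ 5.61269e+02 -1.06566e+02  8.70000e-02] 14.231003460207614
a ['side', 'top'] [ 5.61946e+02 -1.06277e+02  7.40000e-02] 38.75500192233756
```

```bash
cat > plan.py <<'E'
import sys
from h import *
from rig import ctrl
# args: x y z yaw(rad of tool x) nrows
def plan(x,y,z,yaw,N,pose=None):
    s=ctrl.sense(); q=s["ee_rot"]; Rm=R.from_quat([q[1],q[2],q[3],q[0]]); p=np.array(s["eef_pos"])
    Rt=R.from_matrix(np.array([[np.cos(yaw),np.sin(yaw),0],[np.sin(yaw),-np.cos(yaw),0],[0,0,-1]]).T)
    rv=(Rm.inv()*Rt).as_rotvec()
    d=np.array([x,y,z])-p
    print("t",s["time_s"],"d",d.round(1),"rv deg",np.degrees(rv).round(2))
    Rc=Rm; rn=(rv/N/(np.pi/4)).round(4)
    rows=[];pc=p.copy()
    for i in range(N):
        want=p+d*(i+1)/N
        sh=(Rc.inv().apply(want-pc)/750).round(4)
        pc=pc+Rc.apply(sh*750); rows.append([sh.tolist(),rn.tolist()])
        Rc=Rc*R.from_rotvec(rn*np.pi/4)
    print("per-row mm",np.linalg.norm(d)/N,"deg",np.degrees(np.linalg.norm(rv))/N,"end",pc.round(1),"tilt",Rc.apply([0,0,1]).round(4))
    print(str(rows).replace(" ",""))
if __name__=="__main__":
    a=list(map(float,sys.argv[1:])); plan(*a[:4],int(a[4]))
E
python3 plan.py 526 199.3 150 0.26 20
```

```text
t 1.0 d [393.7 707.4 -41.9] rv deg [  0.   -0.  -90.3]
per-row mm 40.531037684861886 deg 4.514984361878335 end [526.  199.3 150. ] tilt [-0. -0. -1.]
[[[-0.039,-0.0373,0.0028],[0.0,-0.0,-0.1003]],[[-0.036,-0.0402,0.0028],[0.0,-0.0,-0.1003]],[[-0.0327,-0.043,0.0028],[0.0,-0.0,-0.1003]],[[-0.0292,-0.0453,0.0028],[0.0,-0.0,-0.1003]],[[-0.0255,-0.0476,0.0028],[0.0,-0.0,-0.1003]],[[-0.0218,-0.0494,0.0028],[0.0,-0.0,-0.1003]],[[-0.0177,-0.0509,0.0027],[0.0,-0.0,-0.1003]],[[-0.0137,-0.0523,0.0028],[0.0,-0.0,-0.1003]],[[-0.0096,-0.0531,0.0028],[0.0,-0.0,-0.1003]],[[-0.0053,-0.0537,0.0028],[0.0,-0.0,-0.1003]],[[-0.0011,-0.0539,0.0028],[0.0,-0.0,-0.1003]],[[0.0031,-0.0539,0.0028],[0.0,-0.0,-0.1003]],[[0.0074,-0.0535,0.0028],[0.0,-0.0,-0.1003]],[[0.0116,-0.0527,0.0028],[0.0,-0.0,-0.1003]],[[0.0156,-0.0516,0.0028],[0.0,-0.0,-0.1003]],[[0.0197,-0.0503,0.0028],[0.0,-0.0,-0.1003]],[[0.0236,-0.0485,0.0028],[0.0,-0.0,-0.1003]],[[0.0273,-0.0466,0.0028],[0.0,-0.0,-0.1003]],[[0.0309,-0.0442,0.0028],[0.0,-0.0,-0.1003]],[[0.0343,-0.0417,0.0028],[0.0,-0.0,-0.1003]]]
```

Emit:
play_rows:
  steps:
    - [[-0.039, -0.037, 0], [0, 0, -0.1]]
    - [[-0.036, -0.04, 0], [0, 0, -0.1]]
    - [[-0.033, -0.043, 0], [0, 0, -0.1]]
    - [[-0.029, -0.045, 0], [0, 0, -0.1]]
    - [[-0.026, -0.048, 0], [0, 0, -0.1]]
    - [[-0.022, -0.049, 0], [0, 0, -0.1]]
    - [[-0.018, -0.051, 0], [0, 0, -0.1]]
    - [[-0.014, -0.052, 0], [0, 0, -0.1]]
    - [[-0.01, -0.053, 0], [0, 0, -0.1]]
    - [[-0.005, -0.054, 0], [0, 0, -0.1]]
    - [[-0.001, -0.054, 0], [0, 0, -0.1]]
    - [[0.003, -0.054, 0], [0, 0, -0.1]]
    - [[0.007, -0.054, 0], [0, 0, -0.1]]
    - [[0.012, -0.053, 0], [0, 0, -0.1]]
    - [[0.016, -0.052, 0], [0, 0, -0.1]]
    - [[0.02, -0.05, 0], [0, 0, -0.1]]
    - [[0.024, -0.049, 0], [0, 0, -0.1]]
    - [[0.027, -0.047, 0], [0, 0, -0.1]]
    - [[0.031, -0.044, 0], [0, 0, -0.1]]
    - [[0.034, -0.042, 0], [0, 0, -0.1]]
  grip: 0
  squeeze: 40

```text
time_s: 3.0
eef_pos: [527.6, 202.2, 191.9]
ee_rot: [0.0, 0.992, 0.129, 0.0]
force: [0.9, -0.4, -0.9]
grip_width: 1.002
```

```bash
python3 - <<'E'
from rig import ctrl,cams
import cv2
for n in("side","top"):
    im=cams.capture(n)[:,:,::-1].copy(); cv2.imwrite(f"pics/{n}1.png",im)
    c=(im[180:360,240:400] if n=="side" else im[180:310,110:310]); cv2.imwrite(f"pics/{n}1c.png",cv2.resize(c,None,fx=3.3,fy=3.3,interpolation=2))
E
python3 plan.py 526 199.3 150 0.26 3
```

```text
t 3.1 d [ -1.9  -4.5 -41. ] rv deg [-0.05  0.02  0.01]
per-row mm 13.757188938981498 deg 0.016779707747262843 end [526.  199.3 150. ] tilt [-1.e-04  1.e-04 -1.e+00]
[[[-0.0013,0.0017,0.0182],[-0.0003,0.0001,0.0001]],[[-0.0013,0.0017,0.0182],[-0.0003,0.0001,0.0001]],[[-0.0013,0.0017,0.0182],[-0.0003,0.0001,0.0001]]]
```

View pics/side1c.png

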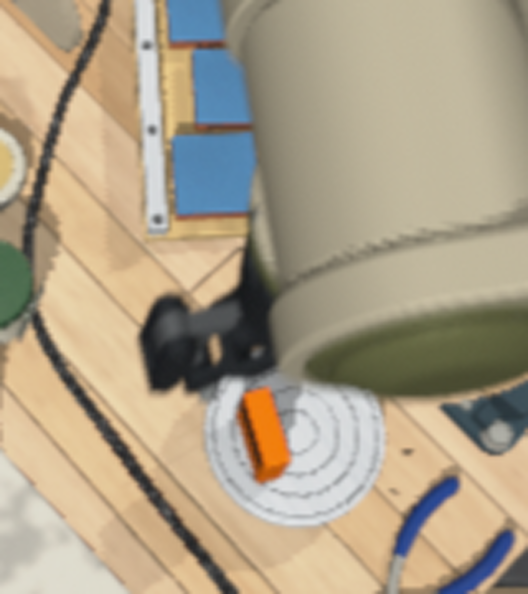

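View pics/top1c.png

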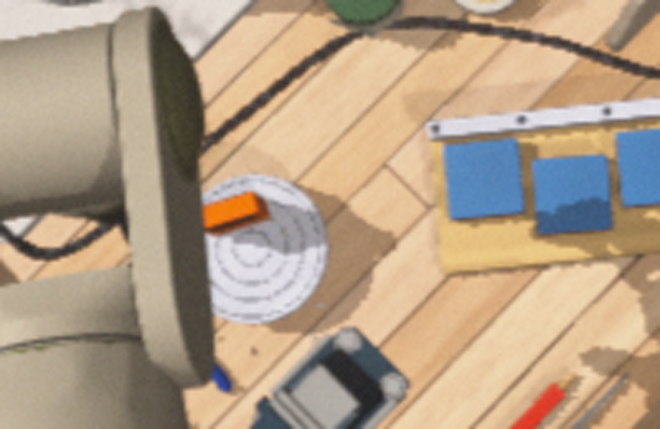

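The spacer is still where it was. The open jaws are above it, at about (305,285) in the side view.

Emit:
play_rows:
  steps:
    - [[-0.002, 0.003, 0.025], [0, 0, 0]]
    - [[-0.002, 0.003, 0.025], [0, 0, 0]]
    - [[0, 0, 0.025], [0, 0, 0]]
    - [[0, 0, 0.025], [0, 0, 0]]
    - [[0, 0, 0.02], [0, 0, 0]]
    - [[0, 0, 0], [0, 0, 0]]

```text
time_s: 3.7
eef_pos: [524.0, 194.7, 100.2]
ee_rot: [0.0, 0.992, 0.127, -0.002]
force: [0.6, 0.6, 0.8]
grip_width: 1.0
```

```bash
python3 - <<'E'
from rig import ctrl,cams
import cv2
for n in("side",):
    im=cams.capture(n)[:,:,::-1].copy(); cv2.imwrite(f"pics/{n}2.png",im)
    c=im[240:360,260:390]; cv2.imwrite(f"pics/{n}2c.png",cv2.resize(c,None,fx=4.5,fy=4.5,interpolation=2))
E
python3 plan.py 526 199.3 56 0.26 3
```

```text
t 3.75 d [  1.2   4.4 -45.6] rv deg [-0.    0.08 -0.34]
per-row mm 15.28670522516668 deg 0.11766088933535601 end [526.  199.3  56. ] tilt [-1.e-04  0.e+00 -1.e+00]
[[[0.001,-0.0018,0.0203],[-0.0,0.0006,-0.0025]],[[0.0011,-0.0017,0.0203],[-0.0,0.0006,-0.0025]],[[0.001,-0.0018,0.0202],[-0.0,0.0006,-0.0025]]]
```

View pics/side2c.png

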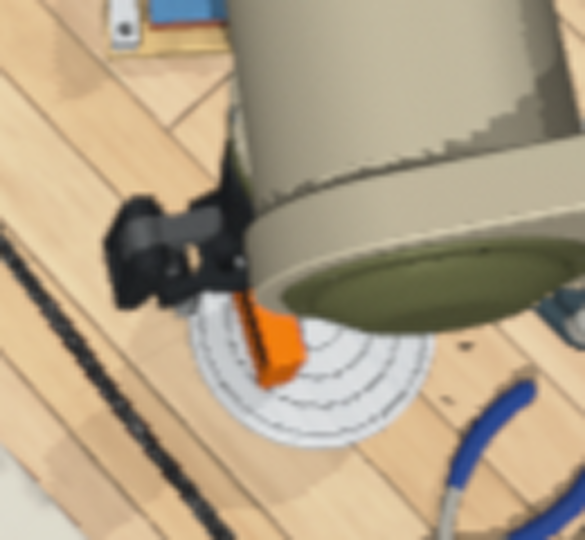

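Emit:
play_rows:
  steps:
    - [[0, 0, 0], [0, 0, 0]]
    - [[0, 0, 0], [0, 0, 0]]
    - [[0, 0, 0], [0, 0, 0]]

```text
time_s: 4.05
eef_pos: [525.6, 195.4, 102.6]
ee_rot: [-0.0, 0.992, 0.127, 0.001]
force: [0.8, -0.2, -0.3]
grip_width: 1.001
```

```bash
python3 plan.py 526 199.3 56 0.26 3
```

```text
t 4.05 d [  0.4   3.9 -46.6] rv deg [ 0.01 -0.07 -0.3 ]
per-row mm 15.596168504695108 deg 0.10428031918207059 end [526.  199.3  56. ] tilt [ 1.e-04 -1.e-04 -1.e+00]
[[[0.0006,-0.0016,0.0207],[0.0,-0.0005,-0.0023]],[[0.0006,-0.0016,0.0207],[0.0,-0.0005,-0.0023]],[[0.0006,-0.0017,0.0208],[0.0,-0.0005,-0.0023]]]
```

Emit:
play_rows:
  steps:
    - [[0.001, -0.003, 0.01], [0, 0, 0]]
    - [[0, -0.002, 0.013], [0, 0, 0]]
    - [[0, 0, 0.013], [0, 0, 0]]
    - [[0, 0, 0.013], [0, 0, 0]]
    - [[0, 0, 0.013], [0, 0, 0]]
    - [[0, 0, 0], [0, 0, 0]]
    - [[0, 0, 0], [0, 0, 0]]
    - [[0, 0, 0], [0, 0, 0]]

```text
time_s: 4.85
eef_pos: [525.4, 199.2, 55.8]
ee_rot: [-0.0, 0.992, 0.127, 0.0]
force: [0.1, -0.9, -0.7]
grip_width: 0.999
```

Emit:
play_rows:
  steps:
    - [[0, 0, 0], [0, 0, 0]]
    - [[0, 0, 0], [0, 0, 0]]
    - [[0, 0, 0], [0, 0, 0]]
    - [[0, 0, 0], [0, 0, 0]]
    - [[0, 0, 0], [0, 0, 0]]
    - [[0, 0, 0], [0, 0, 0]]
    - [[0, 0, 0], [0, 0, 0]]
    - [[0, 0, 0], [0, 0, 0]]
    - [[0, 0, 0], [0, 0, 0]]
    - [[0, 0, 0], [0, 0, 0]]
  grip: 1
  squeeze: 40

```text
time_s: 5.85
eef_pos: [525.1, 199.2, 55.4]
ee_rot: [0.0, 0.992, 0.127, 0.0]
force: [0.2, -0.5, -0.6]
grip_width: 0.0
```

Run:
```python
from rig import ctrl,cams
import cv2
print(ctrl.sense()["grip_width"]*85, ctrl.sense()["eef_pos"],ctrl.sense()["force"])
for n in("side",):
    im=cams.capture(n)[:,:,::-1].copy(); cv2.imwrite(f"pics/{n}3.png",im)
    c=im[240:360,260:390]; cv2.imwrite(f"pics/{n}3c.png",cv2.resize(c,None,fx=4.5,fy=4.5,interpolation=2))
```

```text
0.01618569781924087 [525.07279341 199.21464882  55.43037232] [ 0.23364496 -0.46778295 -0.64566245]
```

View pics/side3c.png

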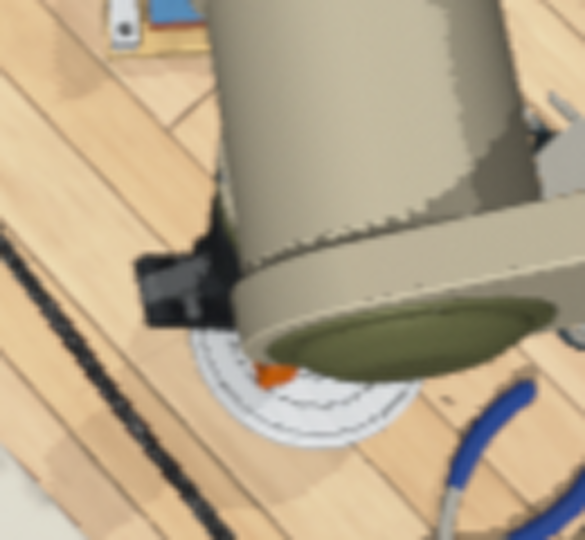

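Run:
```python
from h import *
from rig import ctrl,cams
im=cams.capture("top")[:,:,::-1].copy(); cv2.imwrite("pics/top3.png",im)
c=im[180:330,100:300]; cv2.imwrite("pics/top3c.png",cv2.resize(c,None,fx=4,fy=4,interpolation=2))
c=cv2.imread("pics/side3.png")[270:350,285:375]; 
c=cv2.convertScaleAbs(c,alpha=1.3,beta=20)
cv2.imwrite("pics/side3d.png",cv2.resize(c,None,fx=7,fy=7,interpolation=2))
s=ctrl.sense(); print(s["grip_width"],proj("side",[s["eef_pos"],s["eef_pos"]+[0,0,19],s["eef_pos"]+[0,0,150]]))
```

```text
0.00275158989820925 [[319.82161926 312.16398516]
 [320.82374443 310.14492114]
 [329.18758512 293.29360335]]
```

View pics/top3c.png

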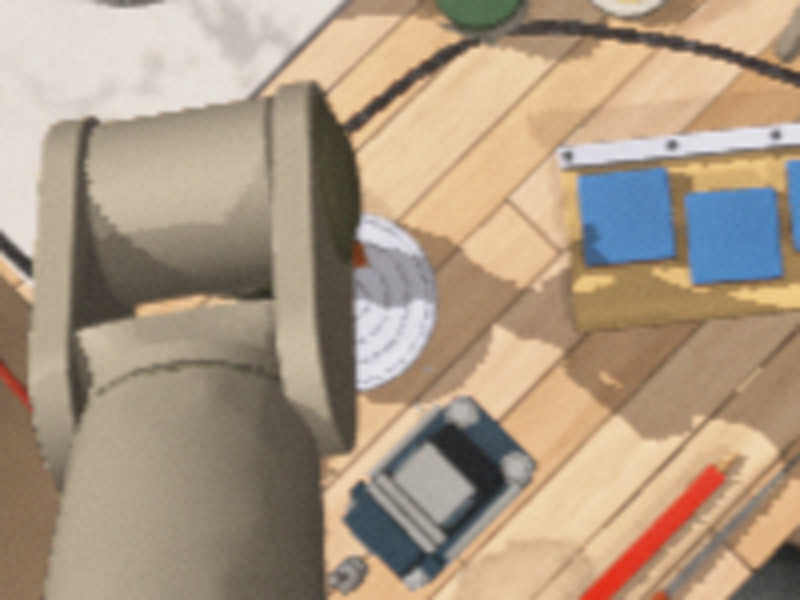

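View pics/side3d.png

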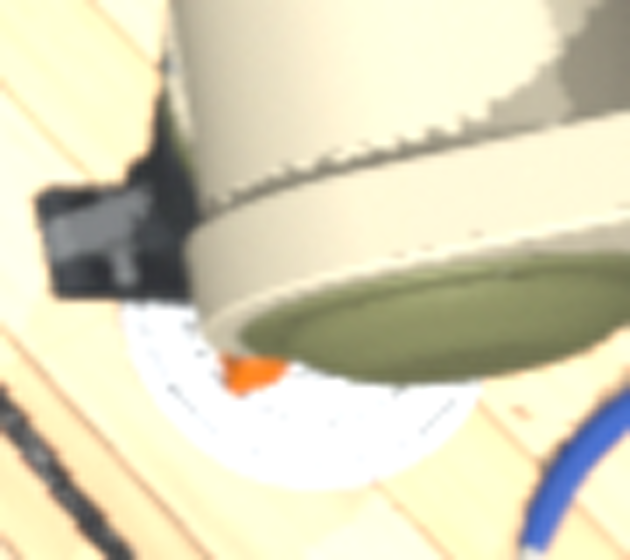

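The readings disagree: the opening says fully shut, but the spacer's end still shows under the wrist at about (321,323) in the side view. A small careful lift will show which is right.

Emit:
play_rows:
  steps:
    - [[0, 0, -0.01], [0, 0, 0]]
    - [[0, 0, -0.01], [0, 0, 0]]
    - [[0, 0, -0.01], [0, 0, 0]]
    - [[0, 0, -0.01], [0, 0, 0]]
    - [[0, 0, 0], [0, 0, 0]]
    - [[0, 0, 0], [0, 0, 0]]

```text
time_s: 6.55
eef_pos: [525.0, 199.2, 85.5]
ee_rot: [-0.0, 0.992, 0.127, 0.0]
force: [-0.9, 0.3, 0.2]
grip_width: 0.002
```

Run:
```python
from h import *
from rig import ctrl,cams
for n,(r0,r1,c0,c1) in {"side":(270,350,285,375),"top":(210,290,140,230)}.items():
    im=cams.capture(n)[:,:,::-1].copy(); cv2.imwrite(f"pics/{n}4.png",im)
    a=cv2.imread(f"pics/{n}3.png")[r0:r1,c0:c1]; b=im[r0:r1,c0:c1]
    cv2.imwrite(f"pics/{n}4c.png",cv2.resize(np.hstack([a,b]),None,fx=4.4,fy=4.4,interpolation=2))
s=ctrl.sense(); print(s["grip_width"],s["force"],s["eef_pos"])
```

```text
0.0018642628297567713 [-0.06250607  0.47841243  0.44373442] [524.83701948 199.19488471  85.07460128]
```

View pics/side4c.png

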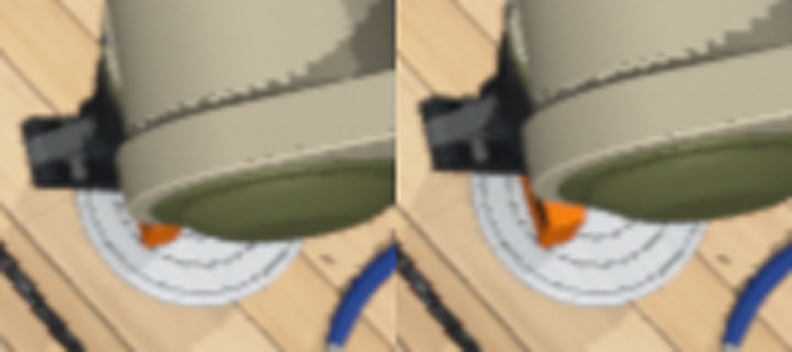

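View pics/top4c.png

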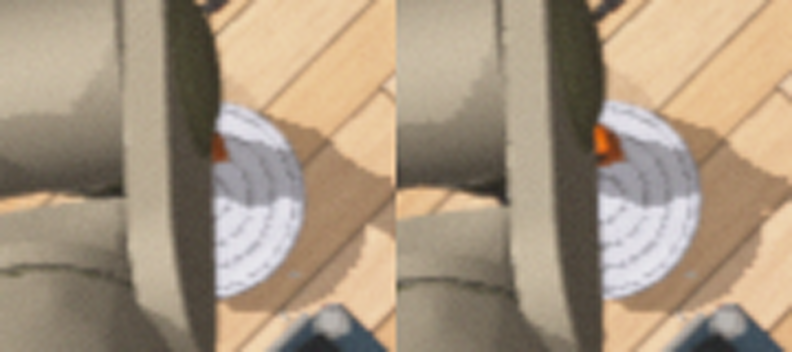

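```bash
cat > ov.py <<'E'
from h import *
def overlay(n,f,out,pos,yaw,op,r):
    im=cv2.imread(f); r0,r1,c0,c1=r; k=4
    b=cv2.resize(im[r0:r1,c0:c1],None,fx=k,fy=k,interpolation=2)
    X=np.array([np.cos(yaw),np.sin(yaw),0]);Y=np.array([np.sin(yaw),-np.cos(yaw),0]);Z=np.array([0,0,1.])
    def box(x0,x1,y0,y1,z0,z1,col):
        P=[pos+X*x+Y*y+Z*z for z in(z0,z1) for x,y in((x0,y0),(x1,y0),(x1,y1),(x0,y1))]
        u=((proj(n,np.array(P))-[c0,r0]+.5)*k).astype(int)
        for a,bb in((0,1),(1,2),(2,3),(3,0),(4,5),(5,6),(6,7),(7,4),(0,4),(1,5),(2,6),(3,7)): cv2.line(b,u[a].tolist(),u[bb].tolist(),col,1)
    dz=13*op/85
    box(op/2,op/2+14.5,-11,11,dz,73,(0,255,0)); box(-op/2-14.5,-op/2,-11,11,dz,73,(0,0,255)); box(-42,42,-38,38,73,150,(255,0,255))
    S=np.array([526,199.3,0]);
    pos=S; X=np.array([np.cos(.26),np.sin(.26),0]);Y=np.array([-np.sin(.26),np.cos(.26),0])
    box(-8,8,-22,22,32,88,(255,255,0))
    cv2.imwrite(out,b)
E
python3 - <<'E'
from ov import *
overlay("side","pics/side2.png","pics/o2.png",np.array([524.6,195,102]),.255,85,(230,370,260,420))
overlay("side","pics/side4.png","pics/o4.png",np.array([525,199,85]),.255,0,(230,370,260,420))
E
```

```text
(no output)
```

View pics/o2.png

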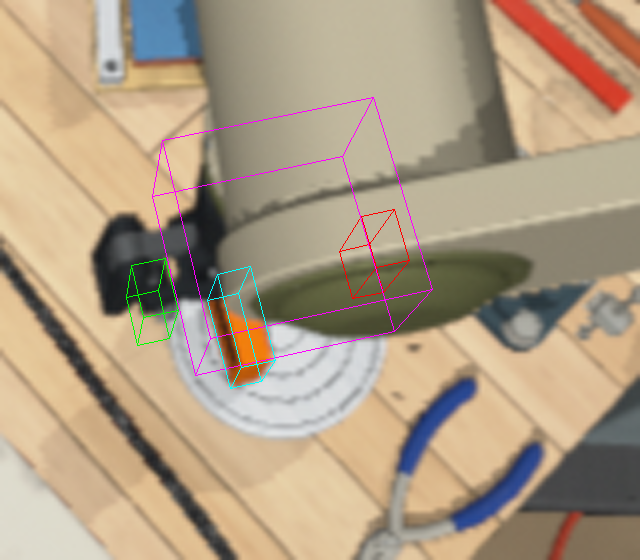

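View pics/o4.png

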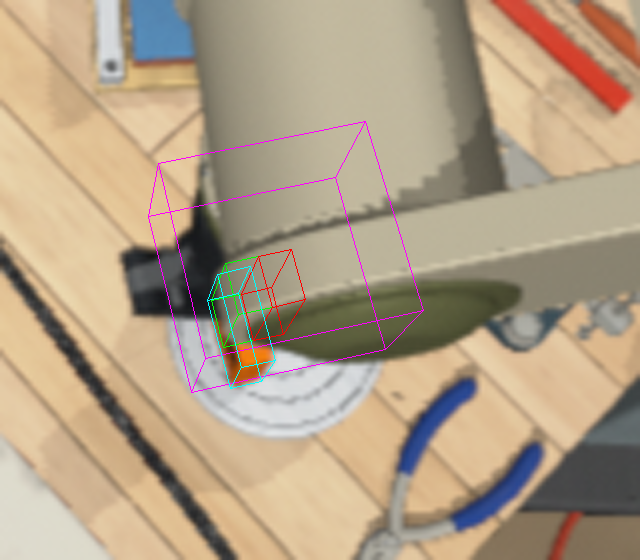

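Run:
```python
from h import *
for z in (55,130,180,230,280):
    print(z,proj("top",[[525,199,z]]).round(0),proj("side",[[525,199,z]]).round(0))
```

```text
55 [[181. 245.]] [[320. 312.]]
130 [[174. 242.]] [[324. 304.]]
180 [[170. 239.]] [[327. 297.]]
230 [[165. 237.]] [[331. 289.]]
280 [[159. 234.]] [[336. 280.]]
```

View pics/top3.png

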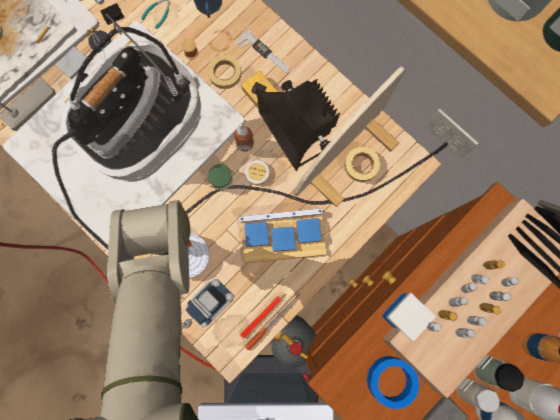

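View pics/side3.png

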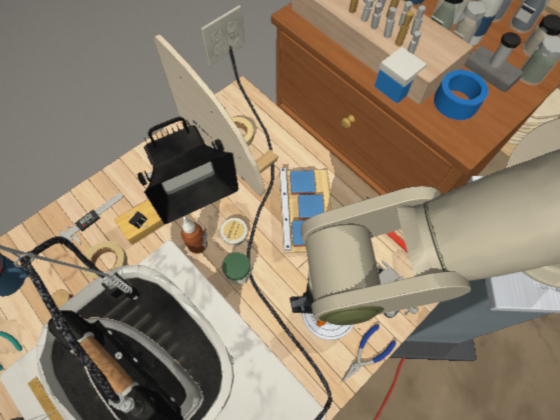

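Run:
```python
from h import *
for z in (230,280,330,380,430):
    print(z,back("top",[[148,237]],z).round(0),back("side",[[346,265]],z).round(0))
```

```text
230 [[525. 233. 230.]] [[501. 159. 230.]]
280 [[519. 221. 280.]] [[509. 175. 280.]]
330 [[514. 208. 330.]] [[518. 192. 330.]]
380 [[508. 196. 380.]] [[526. 208. 380.]]
430 [[503. 183. 430.]] [[534. 224. 430.]]
```

The spacer still stands in its original place, so the jaws shut on nothing: either the pose or the spacer estimate is off. I'll move the tool to where the cameras can see the fingers and calibrate it against its reported pose.

```bash
python3 plan.py 480 -120 150 0.255 10
```

```text
t 6.65 d [ -44.8 -319.2   64.9] rv deg [-0.    0.04 -0.01]
per-row mm 32.880243329375254 deg 0.0038449104200717864 end [ 480. -120.  150.] tilt [ 1.e-04  1.e-04 -1.e+00]
[[[-0.0165,0.0397,-0.0086],[-0.0,0.0001,-0.0]],[[-0.0165,0.0397,-0.0087],[-0.0,0.0001,-0.0]],[[-0.0166,0.0396,-0.0087],[-0.0,0.0001,-0.0]],[[-0.0165,0.0397,-0.0086],[-0.0,0.0001,-0.0]],[[-0.0165,0.0397,-0.0087],[-0.0,0.0001,-0.0]],[[-0.0165,0.0397,-0.0086],[-0.0,0.0001,-0.0]],[[-0.0165,0.0396,-0.0087],[-0.0,0.0001,-0.0]],[[-0.0165,0.0397,-0.0086],[-0.0,0.0001,-0.0]],[[-0.0165,0.0397,-0.0087],[-0.0,0.0001,-0.0]],[[-0.0166,0.0397,-0.0087],[-0.0,0.0001,-0.0]]]
```

Emit:
play_rows:
  steps:
    - [[0, 0, -0.04], [0, 0, 0]]
    - [[0, 0, -0.045], [0, 0, 0]]
    - [[-0.016, 0.04, 0], [0, 0, 0]]
    - [[-0.016, 0.04, 0], [0, 0, 0]]
    - [[-0.016, 0.04, 0], [0, 0, 0]]
    - [[-0.016, 0.04, 0], [0, 0, 0]]
    - [[-0.016, 0.04, 0], [0, 0, 0]]
    - [[-0.016, 0.04, 0], [0, 0, 0]]
    - [[-0.016, 0.04, 0], [0, 0, 0]]
    - [[-0.016, 0.04, 0], [0, 0, 0]]
    - [[-0.016, 0.04, 0], [0, 0, 0]]
    - [[-0.016, 0.04, 0], [0, 0, 0]]
    - [[0, 0, 0], [0, 0, 0]]
    - [[0, 0, 0], [0, 0, 0]]

```text
time_s: 8.05
eef_pos: [484.4, -121.3, 148.8]
ee_rot: [-0.0, 0.992, 0.126, -0.0]
force: [0.0, 0.4, -0.5]
grip_width: -0.001
```

Run:
```python
from ov import *
from rig import ctrl
for n in("side","top"):
    cv2.imwrite(f"pics/{n}5.png",cams.capture(n)[:,:,::-1])
s=ctrl.sense();p=s["eef_pos"];print(p,s["grip_width"],s["time_s"])
overlay("side","pics/side5.png","pics/o5s.png",p,.255,0,(120,260,270,430))
overlay("top","pics/top5.png","pics/o5t.png",p,.255,0,(190,310,230,390))
```

```text
[ 484.56575289 -120.42205986  149.0113387 ] 0.0022931148362984716 8.15
```

View pics/o5s.png

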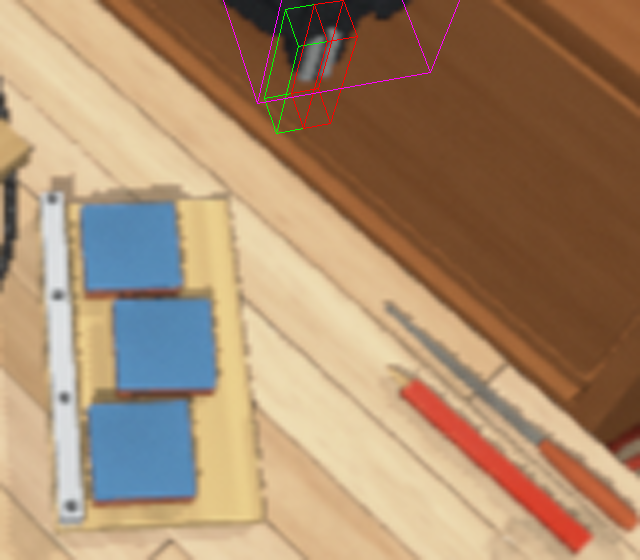

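View pics/o5t.png

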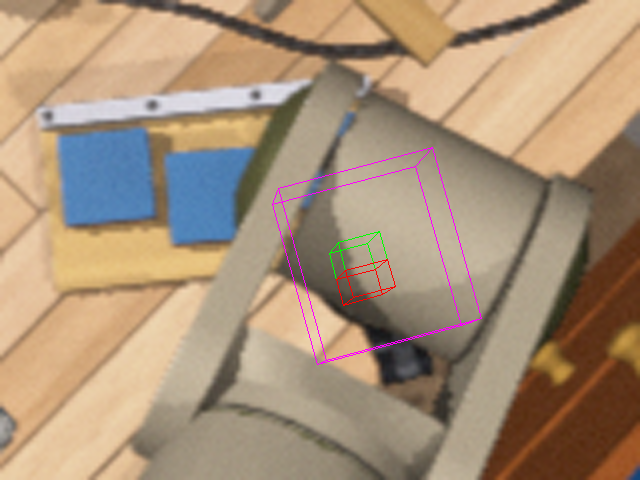

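View pics/side5.png

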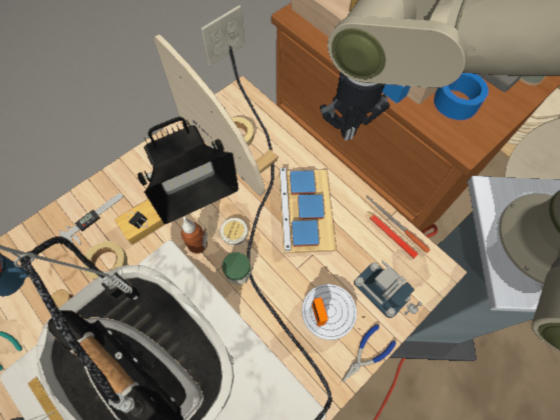

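View pics/top5.png

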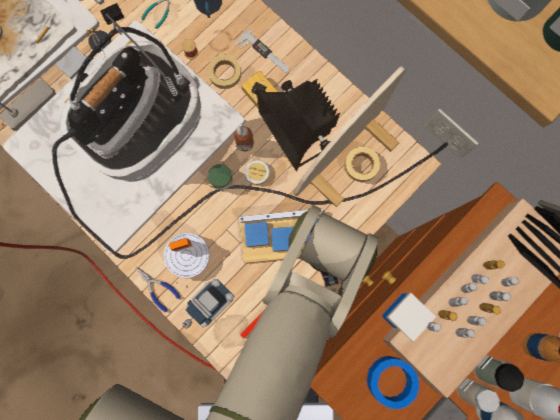

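In the side view the shut fingertips show at (348,140), but the reported pose projects to (345,152). So the real tip is off, probably 25–30 mm high. One or two more poses should pin it down.

```bash
python3 - <<'E'
from h import *
print("pencil etc",back("side",[[370,215],[415,253],[428,248],[366,197],[385,290],[463,270],[330,165]],5).round(0))
print(back("side",[[348,140]],149),back("side",[[348,140]],178))
E
python3 plan.py 470 30 150 0.255 5
```

```text
pencil etc [[ 405.  -36.    5.]
 [ 311.   51.    5.]
 [ 281.   38.    5.]
 [ 412.  -83.    5.]
 [ 383.  137.    5.]
 [ 211.   85.    5.]
 [ 495. -166.    5.]]
[[ 475.5901495  -138.68580993  149.        ]] [[ 480.93930593 -117.88322936  178.        ]]
t 8.15 d [-14.6 150.4   1. ] rv deg [-0.03  0.01  0.04]
per-row mm 30.225773571322282 deg 0.009298275729638041 end [470.  30. 150.] tilt [ 2.e-04  1.e-04 -1.e+00]
[[[0.0064,-0.0398,-0.0002],[-0.0001,0.0001,0.0002]],[[0.0064,-0.0398,-0.0003],[-0.0001,0.0001,0.0002]],[[0.0063,-0.0398,-0.0002],[-0.0001,0.0001,0.0002]],[[0.0064,-0.0398,-0.0003],[-0.0001,0.0001,0.0002]],[[0.0064,-0.0398,-0.0003],[-0.0001,0.0001,0.0002]]]
```

Emit:
play_rows:
  steps:
    - [[-0.003, -0.042, 0], [0, 0, 0]]
    - [[-0.003, -0.042, 0], [0, 0, 0]]
    - [[-0.003, -0.042, 0], [0, 0, 0]]
    - [[-0.003, -0.042, 0], [0, 0, 0]]
    - [[-0.003, -0.042, 0], [0, 0, 0]]
    - [[0, 0, 0], [0, 0, 0]]
    - [[0, 0, 0], [0, 0, 0]]

```text
time_s: 8.85
eef_pos: [433.9, 29.1, 149.3]
ee_rot: [0.0, 0.992, 0.128, 0.0]
force: [-0.9, -0.5, -0.3]
grip_width: -0.002
```

Run:
```python
from ov import *
from rig import ctrl
for n in("side",):
    cv2.imwrite(f"pics/{n}6.png",cams.capture(n)[:,:,::-1])
s=ctrl.sense();p=s["eef_pos"];print(p,s["grip_width"],s["time_s"])
u=proj("side",[p])[0].astype(int);print(u)
overlay("side","pics/side6.png","pics/o6s.png",p,.255,0,(u[1]-80,u[1]+50,u[0]-70,u[0]+70))
```

```text
[434.14713722  28.47279413 149.23574782] 0.002200600462877317 8.9
[372 213]
```

View pics/o6s.png

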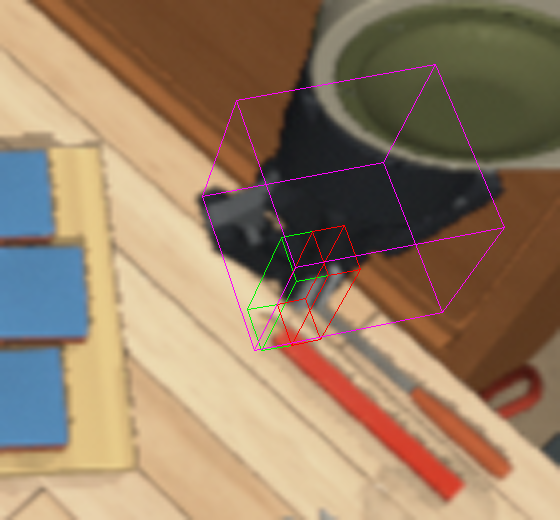

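Run:
```python
from h import *
from scipy.optimize import least_squares
a=cv2.imread("pics/side5.png")[95:165,310:400]; b=cv2.imread("pics/side6.png")[165:235,340:430]
g=np.hstack([a,b]); g=cv2.convertScaleAbs(g,alpha=1.5,beta=30)
cv2.imwrite("pics/tips.png",cv2.resize(g,None,fx=4.4,fy=4.4,interpolation=2))
P=np.array([[484.57,-120.4,149],[434.1,28.5,149.2]]); U=np.array([[348,139],[380,208]])
print(proj("side",P))
r=least_squares(lambda d:(proj("side",P+d)-U).ravel(),[0,0,0]); print(r.x,r.fun)
```

```text
[[343.90801919 147.17141282]
 [372.54687418 213.63541414]]
[-2.58299785  8.89777247 42.25361272] [ 0.66608931 -0.29417339 -0.61169838  0.27015161]
```

View pics/tips.png

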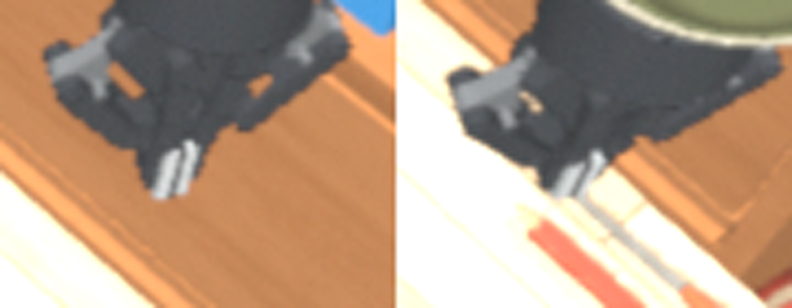

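Run:
```python
from h import *
from scipy.optimize import least_squares
P=np.array([[484.57,-120.4,149],[434.1,28.5,149.2]]); U=np.array([[347.5,139.3],[378.6,209]])
r=least_squares(lambda d:(proj("side",P+d)-U).ravel(),[0,0,0]); print(r.x,r.fun)
r=least_squares(lambda d:(proj("side",P+[0,0,d[0]])-U).ravel(),[0]); print(r.x,r.fun)
from ov import *
o=np.array([0,0,38])
overlay("side","pics/side2.png","pics/o2b.png",np.array([524.6,195,102])+o,.255,85,(230,370,260,420))
overlay("side","pics/side6.png","pics/o6b.png",np.array([434.1,28.5,149.2])+o,.255,0,(133,263,302,442))
```

```text
[-0.32063057 11.40921718 43.92577478] [ 0.18575603 -0.08175023 -0.17053788  0.07505278]
[27.93788139] [-1.44393688 -0.10429719 -2.74341263 -1.77075213]
```

View pics/o2b.png

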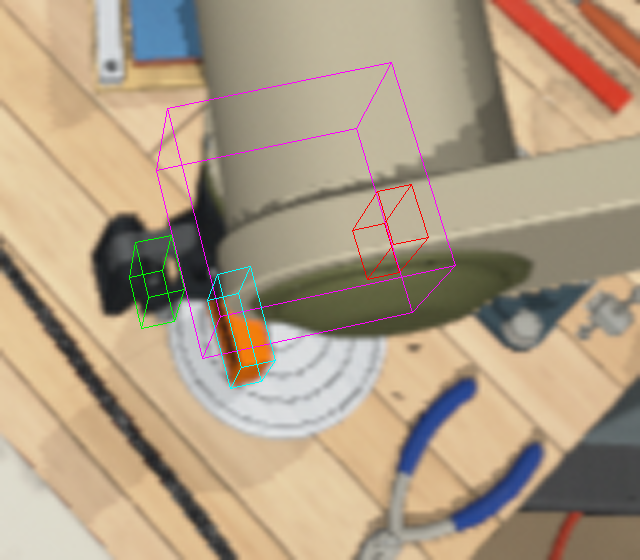

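View pics/o6b.png

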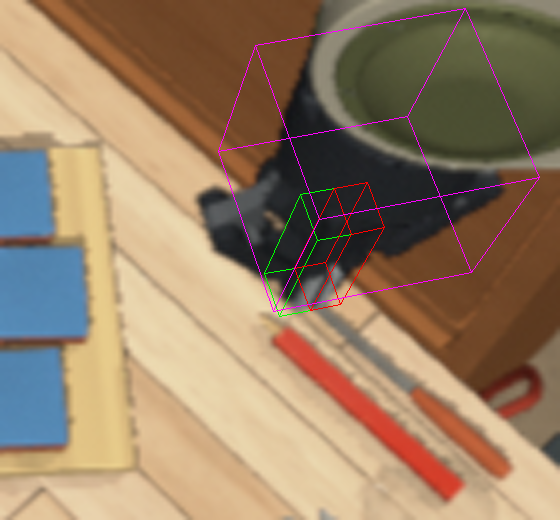

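Emit:
play_rows:
  steps:
    - [[0, 0, 0.03], [0, 0, 0]]
    - [[0, 0, 0.03], [0, 0, 0]]
    - [[0, 0, 0.03], [0, 0, 0]]
    - [[0, 0, 0.03], [0, 0, 0]]
    - [[0, 0, 0.03], [0, 0, 0]]
    - [[0, 0, 0], [0, 0, 0]]
    - [[0, 0, 0], [0, 0, 0]]

```text
time_s: 9.6
eef_pos: [434.3, 27.8, 37.1]
ee_rot: [0.0, 0.992, 0.127, -0.0]
force: [-0.6, -0.2, -0.1]
grip_width: 0.001
```

Run:
```python
from ov import *
from rig import ctrl
cv2.imwrite(f"pics/side7.png",cams.capture("side")[:,:,::-1])
s=ctrl.sense();p=s["eef_pos"];print(p,s["force"],s["time_s"])
u=proj("side",[p])[0].astype(int);print(u)
overlay("side","pics/side7.png","pics/o7s.png",p,.255,0,(u[1]-80,u[1]+50,u[0]-70,u[0]+70))
a=cv2.imread("pics/side7.png")[u[1]-60:u[1]+40,u[0]-40:u[0]+60]
cv2.imwrite("pics/o7r.png",cv2.resize(a,None,fx=6,fy=6,interpolation=2))
```

```text
[434.74402387  27.78833034  37.54734495] [-0.48633853  0.02455796  0.47611846] 9.65
[360 235]
```

View pics/o7s.png

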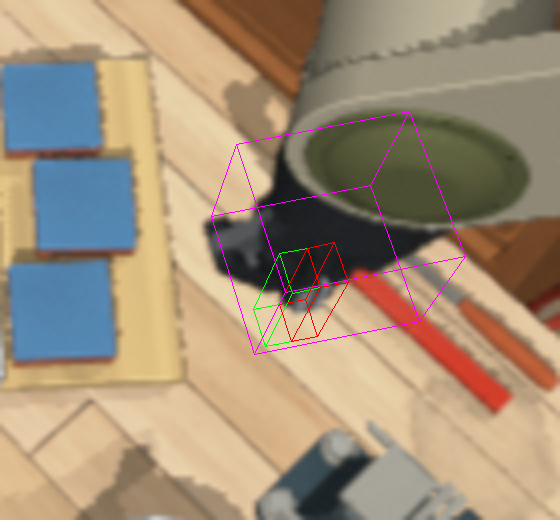

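View pics/o7r.png

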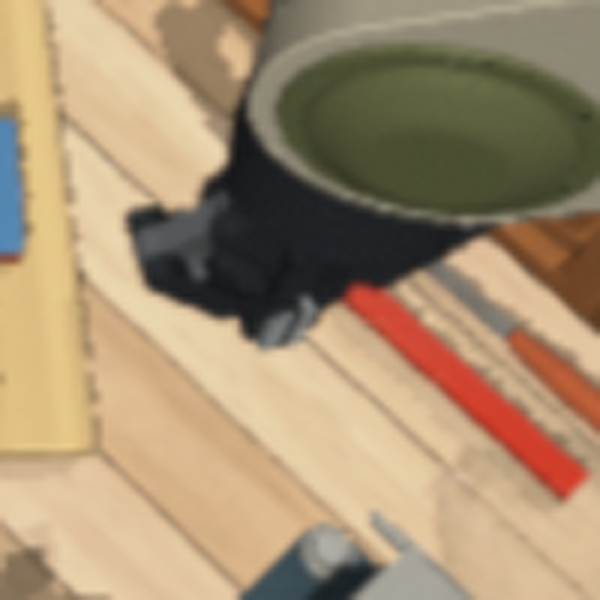

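Run:
```python
from h import *
from scipy.optimize import least_squares
P=np.array([[484.57,-120.4,149],[434.1,28.5,149.2],[434.5,27.8,37.3]]); U=np.array([[347.5,139.3],[379,209],[366,232]])
print(proj("side",P))
r=least_squares(lambda d:(proj("side",P+d)-U).ravel(),[0,0,0]); print(r.x,r.fun)
for z in(0,15,25,35,45):
  r=least_squares(lambda d:(proj("side",P+[d[0],d[1],z])-U).ravel(),[0,0]); print(z,r.x.round(1),r.fun.round(1),r.cost)
```

```text
[[343.90801919 147.17141282]
 [372.54687418 213.63541414]
 [361.01988758 235.24821336]]
[-1.13734385 10.4792339  42.77731226] [ 0.49460468 -0.11285237 -0.294813   -0.09658424 -0.18167785  0.2282672 ]
0 [-10.8 -12.3] [ 1.5  3.1 -1.2 -1.  -0.2 -1.8] 8.764662537434027
15 [-7.4 -4.3] [ 1.1  2.  -0.9 -0.7 -0.2 -1.1] 3.9725131585570423
25 [-5.2  1. ] [ 0.9  1.3 -0.7 -0.5 -0.2 -0.7] 1.799744026806673
35 [-2.9  6.3] [ 0.7  0.5 -0.5 -0.3 -0.2 -0.2] 0.5304419517665914
45 [-0.6 11.7] [ 0.4 -0.3 -0.2 -0.  -0.2  0.3] 0.24550426065851014
```

The three side views agree on a nearly pure height error: the real fingertips are about 40 mm above the reported TCP, and x/y are right. That explains the empty close just above the spacer's 88 mm top. I'll go back and grasp with that correction.

Emit:
play_rows:
  steps:
    - [[0, 0, -0.06], [0, 0, 0]]
    - [[0, 0, -0.06], [0, 0, 0]]
    - [[0, 0, 0], [0, 0, 0]]
  grip: 0

```text
time_s: 9.95
eef_pos: [437.3, 27.6, 132.9]
ee_rot: [0.002, 0.992, 0.127, 0.006]
force: [0.4, 0.3, -1.3]
grip_width: 0.506
```

```bash
python3 plan.py 526 199.3 128 0.26 6|tail -1
```

```text
[[[0.0287,-0.032,0.0012],[0.0011,-0.0023,-0.0011]],[[0.0287,-0.0319,0.0012],[0.0011,-0.0023,-0.0011]],[[0.0287,-0.0319,0.0012],[0.0011,-0.0023,-0.0011]],[[0.0288,-0.0319,0.0012],[0.0011,-0.0023,-0.0011]],[[0.0288,-0.0319,0.0011],[0.0011,-0.0023,-0.0011]],[[0.0289,-0.0318,0.0011],[0.0011,-0.0023,-0.0011]]]
```

Emit:
play_rows:
  steps:
    - [[0.015, -0.015, 0], [0, 0, 0]]
    - [[0.025, -0.027, 0], [0, 0, 0]]
    - [[0.029, -0.032, 0], [0, 0, 0]]
    - [[0.029, -0.032, 0], [0, 0, 0]]
    - [[0.029, -0.032, 0], [0, 0, 0]]
    - [[0.025, -0.027, 0], [0, 0, 0]]
    - [[0.015, -0.016, 0], [0, 0, 0]]
    - [[0.009, -0.01, 0], [0, 0, 0]]
    - [[0, 0, 0], [0, 0, 0]]
    - [[0, 0, 0], [0, 0, 0]]
    - [[0, 0, 0], [0, 0, 0]]

```text
time_s: 11.05
eef_pos: [525.4, 199.4, 126.9]
ee_rot: [0.0, 0.992, 0.127, 0.0]
force: [0.4, -0.5, -0.3]
grip_width: 0.998
```

```bash
python3 - <<'E'
from fit import *
win={"side":(305,290,32,45)}
n="side";w=win[n];full=cams.capture(n)[:,:,::-1].copy();cv2.imwrite("pics/side8.png",full)
c=full[230:370,250:410];cv2.imwrite("pics/side8c.png",cv2.resize(c,None,fx=4,fy=4,interpolation=2))
E
python3 plan.py 526 199.3 14 0.26 6
```

```text
t 11.1 d [ 5.000e-01 -1.000e-01 -1.129e+02] rv deg [ 0.01 -0.01 -0.35]
per-row mm 18.817155879389038 deg 0.05786437638243405 end [526.  199.3  14. ] tilt [ 2.e-04 -1.e-04 -1.e+00]
[[[0.0001,0.0001,0.0251],[0.0,-0.0,-0.0013]],[[0.0001,0.0,0.0251],[0.0,-0.0,-0.0013]],[[0.0001,0.0001,0.0251],[0.0,-0.0,-0.0013]],[[0.0001,0.0,0.0251],[0.0,-0.0,-0.0013]],[[0.0001,0.0001,0.025],[0.0,-0.0,-0.0013]],[[0.0001,0.0,0.0251],[0.0,-0.0,-0.0013]]]
```

View pics/side8c.png

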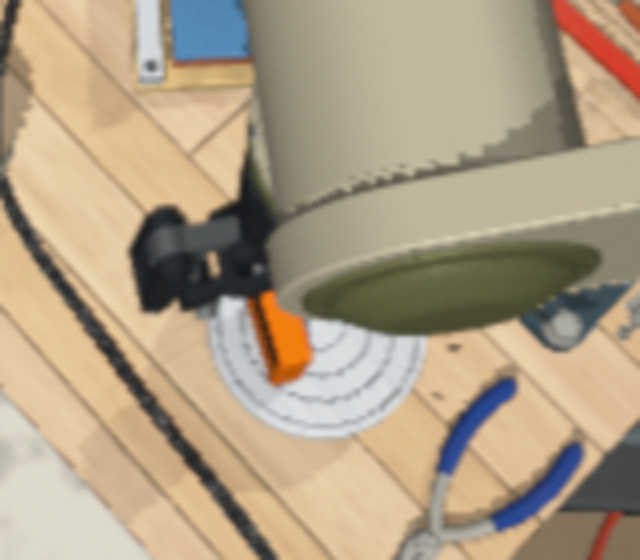

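The spacer is untouched, at about (319,312) in the side view, and the jaws are over it. Descending now.

Emit:
play_rows:
  steps:
    - [[0.001, 0, 0.025], [0, 0, 0]]
    - [[0, 0, 0.03], [0, 0, 0]]
    - [[0, 0, 0.025], [0, 0, 0]]
    - [[0, 0, 0.016], [0, 0, 0]]
    - [[0, 0, 0.01], [0, 0, 0]]
    - [[0, 0, 0.01], [0, 0, 0]]
    - [[0, 0, 0.01], [0, 0, 0]]
    - [[0, 0, 0.01], [0, 0, 0]]
    - [[0, 0, 0], [0, 0, 0]]

```text
time_s: 12.0
eef_pos: [525.8, 200.2, 23.8]
ee_rot: [0.0, 0.992, 0.127, -0.001]
force: [0.0, 0.2, 0.2]
grip_width: 0.995
```

Emit:
play_rows:
  steps:
    - [[0, 0, 0.007], [0, 0, 0]]
    - [[0, 0, 0.005], [0, 0, 0]]
    - [[0, 0, 0], [0, 0, 0]]
    - [[0, 0, 0], [0, 0, 0]]

```text
time_s: 12.4
eef_pos: [526.4, 200.3, 15.7]
ee_rot: [-0.0, 0.992, 0.127, 0.0]
force: [0.1, 0.6, 0.3]
grip_width: 1.001
```

Emit:
play_rows:
  steps:
    - [[0, 0, 0], [0, 0, 0]]
    - [[0, 0, 0], [0, 0, 0]]
    - [[0, 0, 0], [0, 0, 0]]
    - [[0, 0, 0], [0, 0, 0]]
    - [[0, 0, 0], [0, 0, 0]]
    - [[0, 0, 0], [0, 0, 0]]
    - [[0, 0, 0], [0, 0, 0]]
    - [[0, 0, 0], [0, 0, 0]]
    - [[0, 0, 0], [0, 0, 0]]
  grip: 1
  squeeze: 40

```text
time_s: 13.3
eef_pos: [526.4, 200.3, 15.8]
ee_rot: [-0.0, 0.992, 0.127, 0.0]
force: [1.3, -0.2, 1.7]
grip_width: 0.18
```

Opening 0.18 is about 15 mm, which matches the 16 mm spacer, so it is held. Before carrying it over I'll check how close the panel corner is.

Run:
```python
from h import *
for z in(0,40,80,120): print(z,back("top",[[297,194]],z).round(0),back("side",[[260.5,194.6]],z).round(0))
```

```text
0 [[656. -81.   0.]] [[659. -80.   0.]]
40 [[648. -80.  40.]] [[656. -59.  40.]]
80 [[640. -78.  80.]] [[654. -38.  80.]]
120 [[633. -77. 120.]] [[651. -17. 120.]]
```

Emit:
play_rows:
  steps:
    - [[0, 0, -0.01], [0, 0, 0]]
    - [[0, 0, -0.02], [0, 0, 0]]
    - [[0, 0, -0.025], [0, 0, 0]]
    - [[0, 0, -0.025], [0, 0, 0]]
    - [[0, 0, -0.02], [0, 0, 0]]
    - [[0, 0, -0.01], [0, 0, 0]]
    - [[0, 0, 0], [0, 0, 0]]

```text
time_s: 14.0
eef_pos: [526.7, 200.4, 99.0]
ee_rot: [-0.0, 0.992, 0.127, 0.001]
force: [-0.2, 0.7, -0.9]
grip_width: 0.18
```

```bash
python3 plan.py 581.5 -40.3 98 0.088 14
```

```text
t 14.0 d [  54.8 -240.7   -1. ] rv deg [ 0.   -0.09  9.56]
per-row mm 17.632735676333986 deg 0.6827084320983358 end [581.5 -40.3  98. ] tilt [ 5.e-04  0.e+00 -1.e+00]
[[[-0.0007,0.0235,0.0001],[0.0,-0.0001,0.0152]],[[-0.0005,0.0235,0.0001],[0.0,-0.0001,0.0152]],[[-0.0001,0.0235,0.0001],[0.0,-0.0001,0.0152]],[[0.0001,0.0235,0.0001],[0.0,-0.0001,0.0152]],[[0.0004,0.0235,0.0001],[0.0,-0.0001,0.0152]],[[0.0007,0.0235,0.0001],[0.0,-0.0001,0.0152]],[[0.0009,0.0235,0.0001],[0.0,-0.0001,0.0152]],[[0.0013,0.0235,0.0001],[0.0,-0.0001,0.0152]],[[0.0015,0.0235,0.0001],[0.0,-0.0001,0.0152]],[[0.0018,0.0234,0.0001],[0.0,-0.0001,0.0152]],[[0.002,0.0234,0.0001],[0.0,-0.0001,0.0152]],[[0.0024,0.0234,0.0001],[0.0,-0.0001,0.0152]],[[0.0026,0.0234,0.0001],[0.0,-0.0001,0.0152]],[[0.003,0.0233,0.0001],[0.0,-0.0001,0.0152]]]
```

Emit:
play_rows:
  steps:
    - [[-0.001, 0.014, 0], [0, 0, 0.015]]
    - [[-0.001, 0.022, 0], [0, 0, 0.015]]
    - [[0, 0.028, 0], [0, 0, 0.015]]
    - [[0, 0.028, 0], [0, 0, 0.015]]
    - [[0, 0.028, 0], [0, 0, 0.015]]
    - [[0.001, 0.028, 0], [0, 0, 0.015]]
    - [[0.001, 0.028, 0], [0, 0, 0.015]]
    - [[0.001, 0.028, 0], [0, 0, 0.015]]
    - [[0.002, 0.028, 0], [0, 0, 0.015]]
    - [[0.002, 0.028, 0], [0, 0, 0.015]]
    - [[0.002, 0.023, 0], [0, 0, 0.015]]
    - [[0.002, 0.019, 0], [0, 0, 0.015]]
    - [[0.003, 0.016, 0], [0, 0, 0.015]]
    - [[0.003, 0.01, 0], [0, 0, 0.015]]
    - [[0, 0, 0], [0, 0, 0]]
    - [[0, 0, 0], [0, 0, 0]]
    - [[0, 0, 0], [0, 0, 0]]

```text
time_s: 15.7
eef_pos: [582.0, -39.3, 98.1]
ee_rot: [-0.0, 0.999, 0.045, -0.0]
force: [-0.4, -0.7, -0.9]
grip_width: 0.179
```

```bash
python3 - <<'E'
from ov import *
from rig import ctrl
for n in("side","top"): cv2.imwrite(f"pics/{n}9.png",cams.capture(n)[:,:,::-1])
s=ctrl.sense();p=s["eef_pos"];print(p,s["force"],s["time_s"],s["grip_width"])
a=cv2.imread("pics/side9.png")[130:270,240:400]; cv2.imwrite("pics/side9c.png",cv2.resize(a,None,fx=4.5,fy=4.2,interpolation=2))
a=cv2.imread("pics/top9.png")[170:290,210:370]; cv2.imwrite("pics/top9c.png",cv2.resize(a,None,fx=4.5,fy=4.5,interpolation=2))
E
python3 plan.py 581.9 -40.3 50 0.088 4 | head -1
```

```text
[582.01608829 -39.45391511  98.23229892] [ 0.2800336   0.35498556 -1.26343203] 15.8 0.1798406144631256
t 15.8 d [ -0.1  -0.8 -48.2] rv deg [-0.   -0.    0.15]
```

View pics/side9c.png

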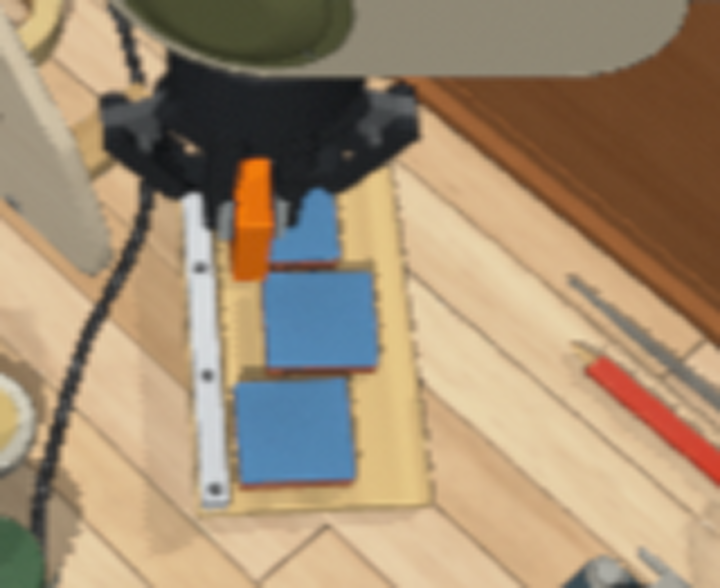

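View pics/top9c.png

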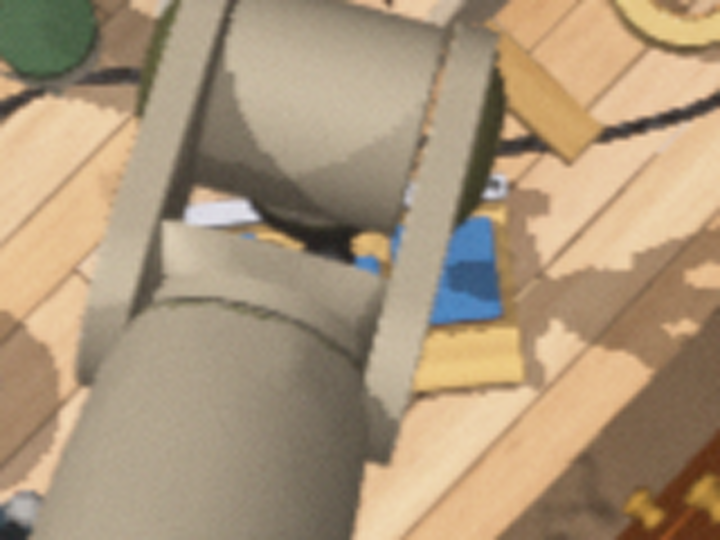

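Run:
```python
from fit import *
n="side";im=cv2.imread("pics/side9.png");w=(285,160,25,42)
c=im[w[1]:w[1]+w[3],w[0]:w[0]+w[2]];hsv=cv2.cvtColor(c,cv2.COLOR_BGR2HSV)
m=((hsv[:,:,1]>170)&(hsv[:,:,0]<17)).astype(np.uint8)
k,l,st,_=cv2.connectedComponentsWithStats(m); i=1+st[1:,4].argmax(); m=(l==i)*1.; print(m.sum(),st[i])
for z in(105,114.4,124):
    r=fit({n:(m,w)},16,44,z,z+56,[582,-40,.09]);print(z,r.x.round(3),r.fun)
# strip points: inner top edge & far points, pixel from crop
```

```text
234.0 [  6   7  10  30 234]
105 [ 5.82424e+02 -4.07800e+01 -2.10000e-02] 40.43749327181853
114.4 [ 5.82551e+02 -3.73890e+01 -2.90000e-02] 45.98462129950019
124 [ 5.8245e+02 -3.5683e+01 -3.3000e-02] 51.13233371780085
```

The view is clear: the spacer is at about (296,183), and its x of 582.5 matches the gap centre of 583. I'll lower it to just above the tile tops and check again.

Emit:
play_rows:
  steps:
    - [[0, 0.001, 0.01], [0, 0, 0]]
    - [[0, 0.001, 0.02], [0, 0, 0]]
    - [[0, 0, 0.025], [0, 0, 0]]
    - [[0, 0, 0.025], [0, 0, 0]]
    - [[0, 0, 0.015], [0, 0, 0]]
    - [[0, 0, 0.008], [0, 0, 0]]
    - [[0, 0, 0], [0, 0, 0]]
    - [[0, 0, 0], [0, 0, 0]]

```text
time_s: 16.6
eef_pos: [582.6, -41.6, 21.5]
ee_rot: [0.0, 0.999, 0.045, 0.001]
force: [-0.1, 0.3, -0.9]
grip_width: 0.18
```

Run:
```python
from ov import *
from rig import ctrl
n="side";cv2.imwrite(f"pics/{n}10.png",cams.capture(n)[:,:,::-1])
s=ctrl.sense();p=s["eef_pos"];print(p,s["force"],s["time_s"],s["grip_width"])
im=cv2.imread("pics/side10.png")
r0,c0,k=160,270,9
b=cv2.resize(im[r0:r0+65,c0:c0+75],None,fx=k,fy=k,interpolation=2)
cv2.imwrite("pics/side10c.png",b)
```

```text
[582.71477106 -41.60817645  21.6916029 ] [-0.8162546   0.07581359 -0.63398623] 16.65 0.18150597344795527
```

View pics/side10c.png

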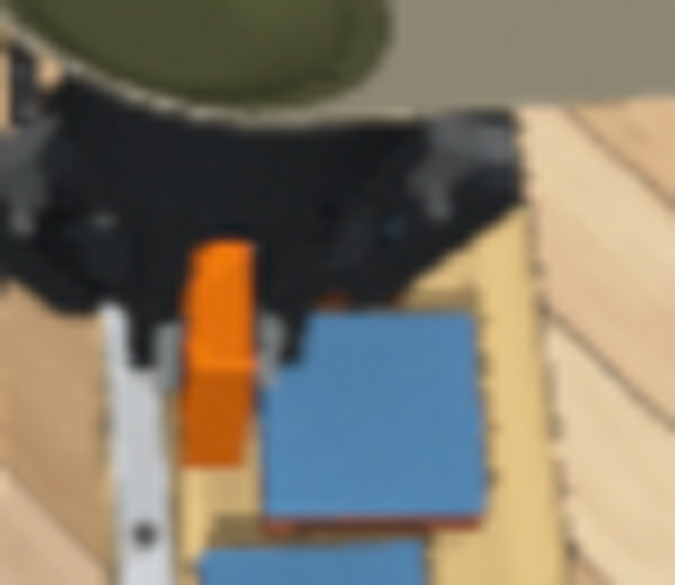

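At this height the spacer's foot, columns 183–242 of the crop, lies between the strip edge at about 177 and the tile edge at about 265. I'll shift it 1.5 mm towards the tile and go in slowly.

Emit:
play_rows:
  steps:
    - [[-0.002, 0, 0], [0, 0, 0]]
    - [[0, 0, 0.005], [0, 0, 0]]
    - [[0, 0, 0.006], [0, 0, 0]]
    - [[0, 0, 0.006], [0, 0, 0]]
    - [[0, 0, 0.006], [0, 0, 0]]
    - [[0, 0, 0.006], [0, 0, 0]]
    - [[0, 0, 0], [0, 0, 0]]

```text
time_s: 17.35
eef_pos: [580.3, -41.5, -1.7]
ee_rot: [-0.0, 0.999, 0.045, -0.001]
force: [-0.3, 0.2, -0.6]
grip_width: 0.179
```

Run:
```python
from ov import *
from rig import ctrl
n="side";cv2.imwrite(f"pics/{n}11.png",cams.capture(n)[:,:,::-1])
s=ctrl.sense();p=s["eef_pos"];print(p,s["force"],s["time_s"],s["grip_width"])
im=cv2.imread("pics/side11.png")
r0,c0,k=160,270,9
cv2.imwrite("pics/side11c.png",cv2.resize(im[r0:r0+65,c0:c0+75],None,fx=k,fy=k,interpolation=2))
```

```text
[580.52918115 -41.57893506  -1.2344948 ] [ 1.08669831 -0.22130014  0.22708524] 17.4 0.18206020067210665
```

View pics/side11c.png

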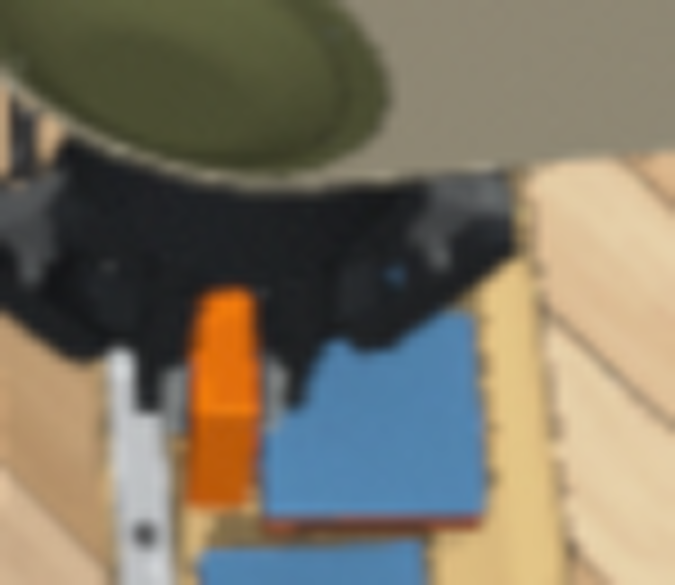

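It is in the gap with room on both sides. I'll feel for the board now.

Emit:
play_rows:
  steps:
    - [[0, 0, 0.002], [0, 0, 0]]
    - [[0, 0, 0.001], [0, 0, 0]]
    - [[0, 0, 0.001], [0, 0, 0]]
    - [[0, 0, 0], [0, 0, 0]]

```text
time_s: 17.8
eef_pos: [580.7, -41.6, -3.9]
ee_rot: [0.0, 0.999, 0.045, -0.0]
force: [0.7, -0.9, -0.4]
grip_width: 0.183
```

Emit:
play_rows:
  steps:
    - [[0, 0, 0.001], [0, 0, 0]]
    - [[0, 0, 0], [0, 0, 0]]

```text
time_s: 18.0
eef_pos: [580.8, -41.7, -4.2]
ee_rot: [0.0, 0.999, 0.045, 0.0]
force: [-1.6, 0.8, 4.3]
grip_width: 0.184
```

4.3 N upward means the spacer is on the board. Releasing.

Emit:
play_rows:
  steps:
    - [[0, 0, 0], [0, 0, 0]]
    - [[0, 0, 0], [0, 0, 0]]
    - [[0, 0, 0], [0, 0, 0]]
    - [[0, 0, 0], [0, 0, 0]]
    - [[0, 0, 0], [0, 0, 0]]
  grip: 0.5

```text
time_s: 18.5
eef_pos: [580.7, -41.6, -4.6]
ee_rot: [-0.0, 0.999, 0.045, -0.0]
force: [0.1, 0.2, 0.0]
grip_width: 0.5
```

Emit:
play_rows:
  steps:
    - [[0, 0, -0.01], [0, 0, 0]]
    - [[0, 0, -0.02], [0, 0, 0]]
    - [[0, 0, -0.03], [0, 0, 0]]
    - [[0, 0, -0.04], [0, 0, 0]]
    - [[0, 0, -0.04], [0, 0, 0]]
    - [[0, 0, 0], [0, 0, 0]]

```text
time_s: 19.1
eef_pos: [582.8, -42.1, 105.1]
ee_rot: [0.001, 0.999, 0.045, 0.004]
force: [1.2, 0.1, -0.2]
grip_width: 0.498
```

Run:
```python
from ov import *
from rig import ctrl
n="side";cv2.imwrite(f"pics/{n}12.png",cams.capture(n)[:,:,::-1])
s=ctrl.sense();p=s["eef_pos"];print(p,s["force"],s["time_s"],s["grip_width"])
im=cv2.imread("pics/side12.png")
r0,c0,k=160,270,9
cv2.imwrite("pics/side12c.png",cv2.resize(im[r0:r0+65,c0:c0+75],None,fx=k,fy=k,interpolation=2))
```

```text
[581.71983536 -41.84986049 102.62918982] [-0.27751249 -0.00654126 -0.43059114] 19.15 0.5026692630141736
```

View pics/side12c.png

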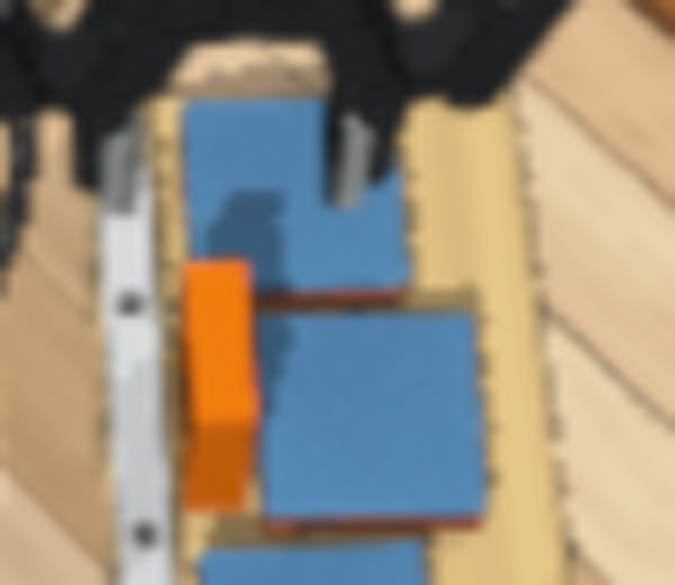

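The spacer stands upright in the gap behind the loose tile, foot at about (293,215). Next I'll turn the jaws along the strip, shut them and go in front of the tile.

```bash
python3 plan.py 473.4 -49.9 102 -1.483 14
```

```text
t 19.15 d [-108.3   -8.1   -0.6] rv deg [-0.11 -0.25 90.12]
per-row mm 7.758598705088343 deg 6.437440583079668 end [473.4 -49.9 102. ] tilt [-2.e-04 -1.e-04 -1.e+00]
[[[-0.0103,-0.0002,0.0],[-0.0002,-0.0004,0.1431]],[[-0.0103,0.001,0.0],[-0.0002,-0.0004,0.1431]],[[-0.0102,0.0022,0.0001],[-0.0002,-0.0004,0.1431]],[[-0.0098,0.0033,-0.0],[-0.0002,-0.0004,0.1431]],[[-0.0094,0.0043,0.0],[-0.0002,-0.0004,0.1431]],[[-0.0088,0.0054,0.0001],[-0.0002,-0.0004,0.1431]],[[-0.0082,0.0063,0.0],[-0.0002,-0.0004,0.1431]],[[-0.0074,0.0072,0.0],[-0.0002,-0.0004,0.1431]],[[-0.0066,0.008,0.0001],[-0.0002,-0.0004,0.1431]],[[-0.0056,0.0087,0.0],[-0.0002,-0.0004,0.1431]],[[-0.0046,0.0092,0.0001],[-0.0002,-0.0004,0.1431]],[[-0.0036,0.0098,0.0001],[-0.0002,-0.0004,0.1431]],[[-0.0024,0.01,0.0],[-0.0002,-0.0004,0.1431]],[[-0.0013,0.0103,0.0001],[-0.0002,-0.0004,0.1431]]]
```

Emit:
play_rows:
  steps:
    - [[-0.01, 0, 0], [0, 0, 0.143]]
    - [[-0.01, 0.001, 0], [0, 0, 0.143]]
    - [[-0.01, 0.002, 0], [0, 0, 0.143]]
    - [[-0.01, 0.003, 0], [0, 0, 0.143]]
    - [[-0.01, 0.004, 0], [0, 0, 0.143]]
    - [[-0.009, 0.005, 0], [0, 0, 0.143]]
    - [[-0.008, 0.006, 0], [0, 0, 0.143]]
    - [[-0.007, 0.007, 0], [0, 0, 0.143]]
    - [[-0.007, 0.008, 0], [0, 0, 0.143]]
    - [[-0.006, 0.009, 0], [0, 0, 0.143]]
    - [[-0.005, 0.009, 0], [0, 0, 0.143]]
    - [[-0.004, 0.01, 0], [0, 0, 0.143]]
    - [[-0.002, 0.01, 0], [0, 0, 0.143]]
    - [[-0.001, 0.01, 0], [0, 0, 0.143]]
    - [[0, 0, 0], [0, 0, 0]]
    - [[0, 0, 0], [0, 0, 0]]
    - [[0, 0, 0], [0, 0, 0]]
  grip: 1

```text
time_s: 20.85
eef_pos: [472.8, -48.3, 100.2]
ee_rot: [0.0, 0.738, -0.674, -0.0]
force: [0.6, -0.1, 0.1]
grip_width: -0.0
```

```bash
python3 plan.py 473.4 -49.9 -20 -1.483 3
python3 - <<'E'
from h import *
from scipy.optimize import least_squares
im=cams.capture("side")[:,:,::-1].copy(); cv2.imwrite("pics/side13.png",im)
r0,c0,k=120,270,6
cv2.imwrite("pics/side13c.png",cv2.resize(im[r0:r0+100,c0:c0+130],None,fx=k,fy=k,interpolation=2))
E
```

```text
t 20.85 d [   0.6   -1.6 -120.2] rv deg [0.01 0.01 0.16]
per-row mm 40.0617059120823 deg 0.05330544464900874 end [473.4 -49.9 -20. ] tilt [-0.e+00 -1.e-04 -1.e+00]
[[[0.0007,-0.0002,0.0534],[0.0001,0.0001,0.0012]],[[0.0008,-0.0002,0.0534],[0.0001,0.0001,0.0012]],[[0.0007,-0.0002,0.0534],[0.0001,0.0001,0.0012]]]
```

View pics/side13c.png

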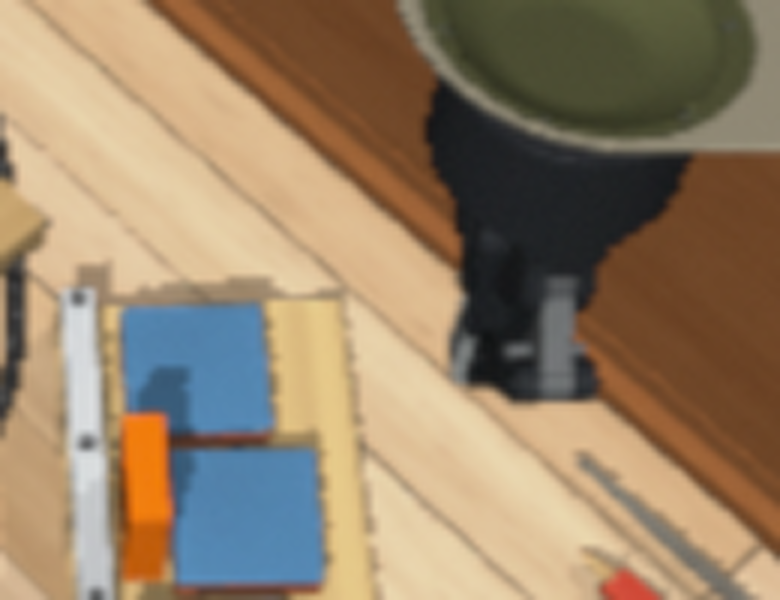

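Emit:
play_rows:
  steps:
    - [[0.001, 0, 0.03], [0, 0, 0]]
    - [[0.001, 0, 0.05], [0, 0, 0]]
    - [[0, 0, 0.04], [0, 0, 0]]
    - [[0, 0, 0.025], [0, 0, 0]]
    - [[0, 0, 0.011], [0, 0, 0]]
    - [[0, 0, 0.004], [0, 0, 0]]
    - [[0, 0, 0], [0, 0, 0]]
    - [[0, 0, 0], [0, 0, 0]]

```text
time_s: 21.7
eef_pos: [473.4, -50.0, -18.7]
ee_rot: [-0.0, 0.738, -0.675, 0.001]
force: [0.7, 1.3, -0.3]
grip_width: -0.001
```

Run:
```python
from ov import *
from rig import ctrl
im=cams.capture("side")[:,:,::-1].copy(); cv2.imwrite("pics/side14.png",im)
s=ctrl.sense();p=s["eef_pos"];print(p,s["force"],s["time_s"])
for o in(38,44): overlay("side","pics/side14.png",f"pics/o14_{o}.png",p+[0,0,o],-1.485,0,(150,270,270,430))
```

```text
[473.39713263 -50.03997884 -18.74582391] [-0.78167013  0.72682617 -0.09880968] 21.75
```

View pics/o14_44.png

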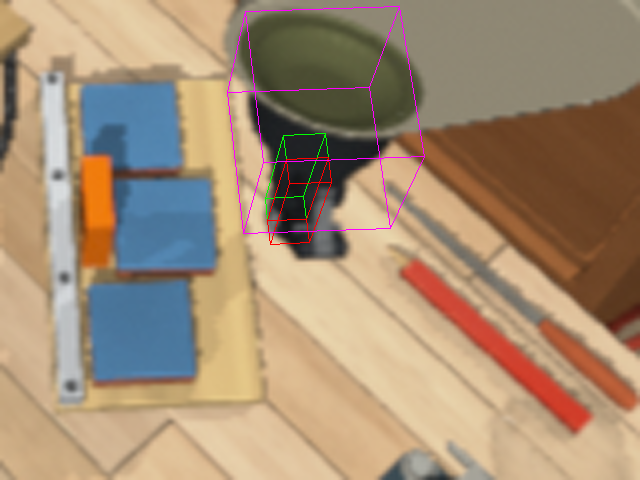

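The overlay in this orientation disagrees by about 10 mm sideways, so my tool offset isn't settled. I'll feel for the worktop to get the height exactly.

Emit:
play_rows:
  steps:
    - [[0, 0, 0.003], [0, 0, 0]]
    - [[0, 0, 0.002], [0, 0, 0]]
    - [[0, 0, 0], [0, 0, 0]]

```text
time_s: 22.05
eef_pos: [472.7, -49.8, -23.4]
ee_rot: [0.0, 0.738, -0.675, -0.0]
force: [-1.0, -1.2, 0.2]
grip_width: -0.0
```

Emit:
play_rows:
  steps:
    - [[0, 0, 0.003], [0, 0, 0]]
    - [[0, 0, 0.002], [0, 0, 0]]
    - [[0, 0, 0], [0, 0, 0]]

```text
time_s: 22.35
eef_pos: [472.6, -49.8, -27.4]
ee_rot: [0.0, 0.738, -0.675, -0.0]
force: [-0.3, -1.2, 0.1]
grip_width: 0.002
```

Emit:
play_rows:
  steps:
    - [[0, 0, 0.003], [0, 0, 0]]
    - [[0, 0, 0.002], [0, 0, 0]]
    - [[0, 0, 0], [0, 0, 0]]

```text
time_s: 22.65
eef_pos: [472.6, -49.8, -31.1]
ee_rot: [0.0, 0.738, -0.675, -0.0]
force: [-0.6, -0.4, 0.3]
grip_width: 0.001
```

Emit:
play_rows:
  steps:
    - [[0, 0, 0.003], [0, 0, 0]]
    - [[0, 0, 0.002], [0, 0, 0]]
    - [[0, 0, 0], [0, 0, 0]]

```text
time_s: 22.95
eef_pos: [472.7, -49.8, -34.8]
ee_rot: [0.0, 0.738, -0.675, -0.0]
force: [0.6, 0.3, -0.0]
grip_width: 0.0
```

Emit:
play_rows:
  steps:
    - [[0, 0, 0.002], [0, 0, 0]]
    - [[0, 0, 0.001], [0, 0, 0]]
    - [[0, 0, 0], [0, 0, 0]]

```text
time_s: 23.25
eef_pos: [472.7, -49.8, -37.0]
ee_rot: [0.0, 0.738, -0.675, -0.0]
force: [0.3, 0.9, -0.2]
grip_width: -0.001
```

Emit:
play_rows:
  steps:
    - [[0, 0, 0.001], [0, 0, 0]]
    - [[0, 0, 0.001], [0, 0, 0]]
    - [[0, 0, 0], [0, 0, 0]]

```text
time_s: 23.55
eef_pos: [472.7, -49.8, -38.4]
ee_rot: [0.0, 0.738, -0.675, -0.0]
force: [-0.3, 0.4, -0.9]
grip_width: 0.001
```

Emit:
play_rows:
  steps:
    - [[0, 0, 0.001], [0, 0, 0]]
    - [[0, 0, 0.001], [0, 0, 0]]
    - [[0, 0, 0.001], [0, 0, 0]]
    - [[0, 0, 0], [0, 0, 0]]

```text
time_s: 23.95
eef_pos: [472.9, -49.9, -39.4]
ee_rot: [0.0, 0.738, -0.675, 0.0]
force: [-6.5, 1.1, 19.7]
grip_width: 0.002
```

Emit:
play_rows:
  steps:
    - [[0, 0, 0.001], [0, 0, 0]]
    - [[0, 0, 0.001], [0, 0, 0]]
    - [[0, 0, 0], [0, 0, 0]]

```text
time_s: 24.25
eef_pos: [472.9, -49.9, -39.5]
ee_rot: [0.0, 0.738, -0.675, 0.0]
force: [-14.2, 2.6, 40.6]
grip_width: 0.001
```

Run:
```python
from ov import *
from rig import ctrl
im=cams.capture("side")[:,:,::-1].copy(); cv2.imwrite("pics/side15.png",im)
s=ctrl.sense();p=s["eef_pos"];print(p,s["force"],s["time_s"])
overlay("side","pics/side15.png",f"pics/o15.png",p+[0,0,43],-1.485,0,(170,270,290,410))
r0,c0,k=185,310,12
cv2.imwrite("pics/side15c.png",cv2.resize(im[r0:r0+45,c0:c0+60],None,fx=k,fy=k,interpolation=2))
```

```text
[472.9398868  -49.91174602 -39.50999604] [-13.92464499   2.72370671  41.24918514] 24.3
```

View pics/o15.png

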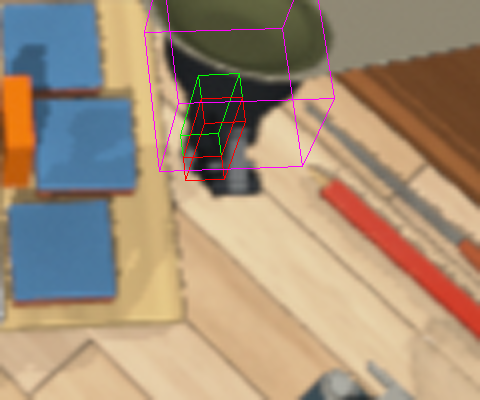

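View pics/side15c.png

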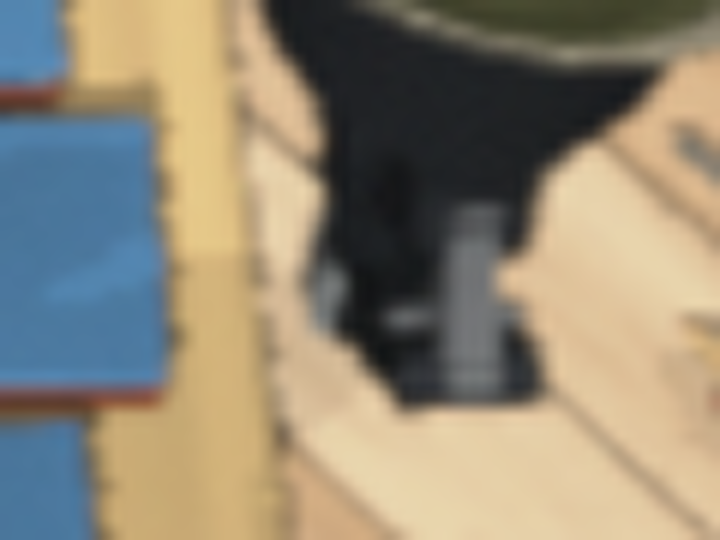

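Emit:
play_rows:
  steps:
    - [[0, 0, -0.003], [0, 0, 0]]
    - [[0, 0, -0.01], [0, 0, 0]]
    - [[0, 0, -0.009], [0, 0, 0]]
    - [[0, 0, 0], [0, 0, 0]]

```text
time_s: 24.7
eef_pos: [473.4, -50.0, -24.8]
ee_rot: [-0.0, 0.738, -0.675, 0.001]
force: [0.4, 0.3, 0.1]
grip_width: 0.001
```

Run:
```python
from h import *
for z in(0,15,40): print(z,back("side",[[343.5,218.7],[349.2,218.7],[355,218.7]],z).round(1).tolist())
U=np.array([[347.5,139.3],[379,209],[366,232]]);P=np.array([[484.57,-120.4,149],[434.1,28.5,149.2],[434.5,27.8,37.3]])
for u,p in zip(U,P): print((back("side",[u],p[2]+39)-p).round(1))
```

```text
0 [[465.1, -26.6, 0.0], [452.0, -27.3, 0.0], [438.7, -27.9, 0.0]]
15 [[467.5, -19.8, 15.0], [454.7, -20.4, 15.0], [441.6, -21.0, 15.0]]
40 [[471.7, -8.3, 40.0], [459.2, -8.9, 40.0], [446.5, -9.5, 40.0]]
[[-0.9  8.1 39. ]]
[[-2.6  8.8 39. ]]
[[-2.4  8.4 39. ]]
```

The worktop was felt at a reported z of about -39, so the tips are 39 mm above the reported TCP. That contact rose to 41 N before I stopped, because I had queued one step too many; it's now lifted. I'll set the tips about 17 mm above the worktop and approach the tile.

Emit:
play_rows:
  steps:
    - [[0, 0, -0.003], [0, 0, 0]]
    - [[0, -0.008, 0], [0, 0, 0]]
    - [[0, -0.01, 0], [0, 0, 0]]
    - [[0, -0.01, 0], [0, 0, 0]]
    - [[0, -0.006, 0], [0, 0, 0]]
    - [[0, 0, 0], [0, 0, 0]]
    - [[0, 0, 0], [0, 0, 0]]

```text
time_s: 25.4
eef_pos: [498.0, -47.5, -23.5]
ee_rot: [0.0, 0.738, -0.675, -0.0]
force: [-0.5, 1.3, -0.3]
grip_width: 0.001
```

Run:
```python
from ov import *
from rig import ctrl
im=cams.capture("side")[:,:,::-1].copy(); cv2.imwrite("pics/side16.png",im)
s=ctrl.sense();p=s["eef_pos"];d=p[:2]-[539.1,-44.1];print(p,s["force"],s["time_s"],"local",d@[.996,.088],d@[-.088,.996])
r0,c0,k=170,270,8
cv2.imwrite("pics/side16c.png",cv2.resize(im[r0:r0+65,c0:c0+95],None,fx=k,fy=k,interpolation=2))
```

```text
[497.93970251 -47.50688317 -23.48267383] [-0.55309661 -0.05248189 -0.58715352] 25.45 local -41.29546201981523 0.228850544867716
```

View pics/side16c.png

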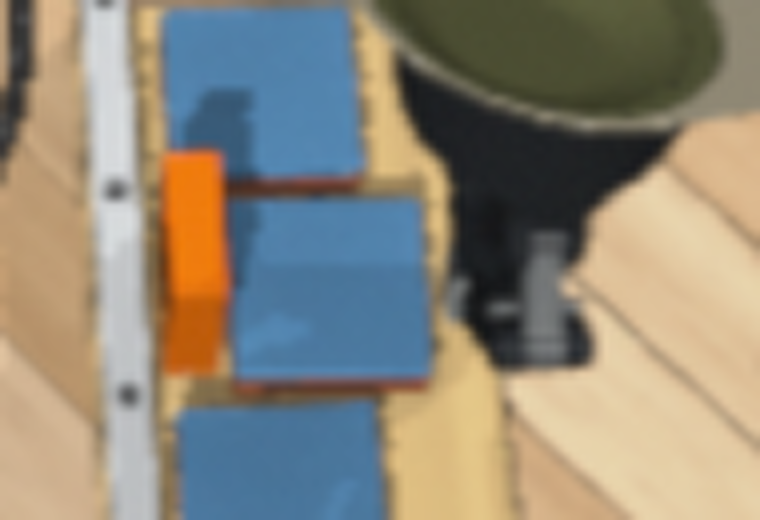

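Emit:
play_rows:
  steps:
    - [[0, -0.004, 0], [0, 0, 0]]
    - [[0, -0.004, 0], [0, 0, 0]]
    - [[0, -0.002, 0], [0, 0, 0]]
    - [[0, 0, 0], [0, 0, 0]]

```text
time_s: 25.85
eef_pos: [505.8, -46.9, -23.4]
ee_rot: [-0.0, 0.738, -0.675, 0.0]
force: [-0.3, 0.3, -0.4]
grip_width: -0.001
```

Emit:
play_rows:
  steps:
    - [[0, -0.002, 0], [0, 0, 0]]
    - [[0, -0.001, 0], [0, 0, 0]]
    - [[0, -0.001, 0], [0, 0, 0]]
    - [[0, 0, 0], [0, 0, 0]]

```text
time_s: 26.25
eef_pos: [508.7, -46.6, -23.4]
ee_rot: [-0.0, 0.738, -0.675, 0.0]
force: [-2.0, -0.1, 0.5]
grip_width: 0.003
```

Run:
```python
from ov import *
from rig import ctrl
im=cams.capture("side")[:,:,::-1].copy(); cv2.imwrite("pics/side17.png",im)
s=ctrl.sense();p=s["eef_pos"];d=p[:2]-[539.1,-44.1];print(p,s["force"],s["time_s"],"local",d@[.996,.088],d@[-.088,.996])
r0,c0,k=170,270,8
cv2.imwrite("pics/side17c.png",cv2.resize(im[r0:r0+65,c0:c0+95],None,fx=k,fy=k,interpolation=2))
```

```text
[508.67975231 -46.6314468  -23.39921651] [-0.16127021  0.86962875 -0.30651358] 26.3 local -30.521334022533367 0.15566078259139496
```

View pics/side17c.png

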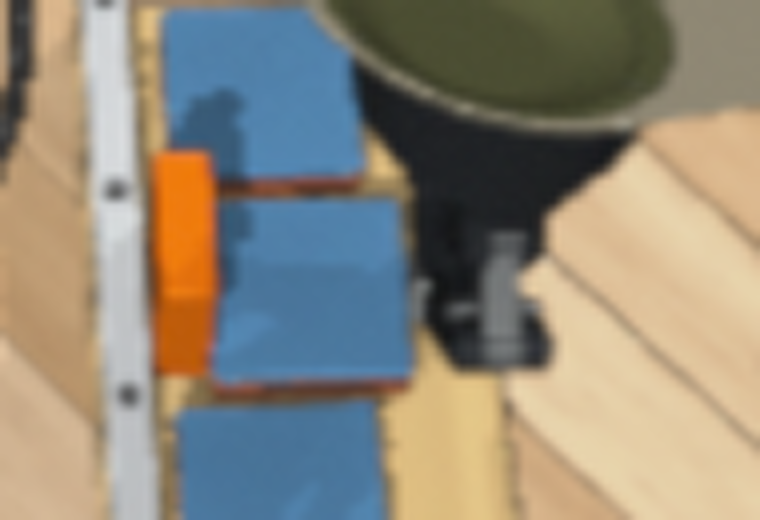

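Tile and spacer are moving together, with about 1–2 mm left to the strip. I'll press on in single steps.

Emit:
play_rows:
  steps:
    - [[0, -0.001, 0], [0, 0, 0]]
    - [[0, -0.001, 0], [0, 0, 0]]
    - [[0, 0, 0], [0, 0, 0]]

```text
time_s: 26.6
eef_pos: [510.3, -46.5, -23.4]
ee_rot: [-0.0, 0.738, -0.675, 0.0]
force: [0.2, 0.0, 0.1]
grip_width: 0.0
```

Emit:
play_rows:
  steps:
    - [[0, -0.001, 0], [0, 0, 0]]
    - [[0, 0, 0], [0, 0, 0]]

```text
time_s: 26.8
eef_pos: [510.4, -46.5, -23.4]
ee_rot: [0.0, 0.738, -0.675, -0.001]
force: [-4.2, -1.9, 3.7]
grip_width: -0.003
```

Emit:
play_rows:
  steps:
    - [[0, -0.001, 0], [0, 0, 0]]
    - [[0, 0, 0], [0, 0, 0]]
    - [[0, 0, 0], [0, 0, 0]]

```text
time_s: 27.1
eef_pos: [510.4, -46.4, -23.4]
ee_rot: [0.001, 0.738, -0.675, -0.001]
force: [-8.5, -2.1, 6.4]
grip_width: -0.001
```

Run:
```python
from ov import *
from rig import ctrl
im=cams.capture("side")[:,:,::-1].copy(); cv2.imwrite("pics/side18.png",im)
s=ctrl.sense();p=s["eef_pos"];d=p[:2]-[539.1,-44.1];print(p,s["force"],s["time_s"],"local",d@[.996,.088],d@[-.088,.996])
r0,c0,k=170,270,8
cv2.imwrite("pics/side18c.png",cv2.resize(im[r0:r0+65,c0:c0+95],None,fx=k,fy=k,interpolation=2))
```

```text
[510.35978766 -46.44470617 -23.41796112] [-9.02531063 -2.67396638  5.96913992] 27.15 local -28.831585635330633 0.1938113377677802
```

View pics/side18c.png

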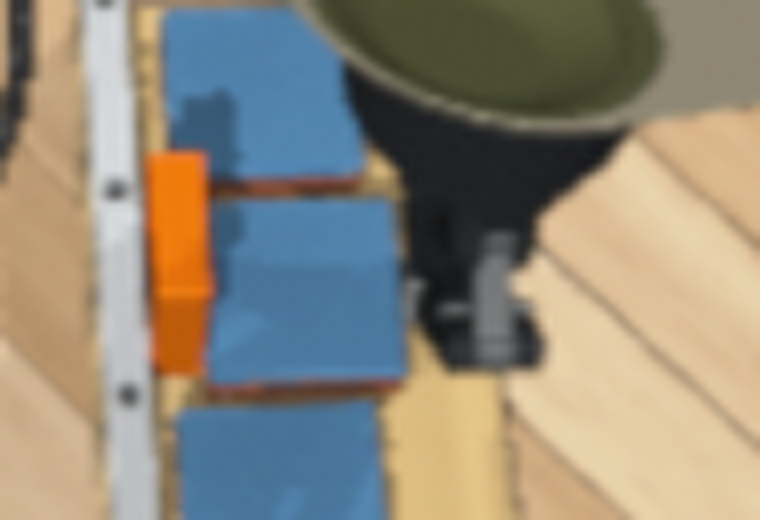

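9.4 N of push, with TCP local x = -28.8 against -28 expected. I'll check the alignment of spacer, tile and strip more carefully.

```bash
cat > chk.py <<'E'
import sys
from fit import *
def run(f):
    im=cv2.imread(f); hsv=cv2.cvtColor(im,cv2.COLOR_BGR2HSV)
    m=((hsv[:,:,1]>170)&(hsv[:,:,0]<17)).astype(np.uint8); w=(280,180,30,45)
    mm=m[w[1]:w[1]+w[3],w[0]:w[0]+w[2]]; k,l,st,_=cv2.connectedComponentsWithStats(mm); i=1+st[1:,4].argmax(); mm=(l==i)*1.
    r=fit({"side":(mm,w)},16,44,12,68,[585,-40,.09]); print("spacer",r.x.round(3),round(r.fun,1))
    b=cv2.inRange(hsv,(95,90,50),(125,255,255))
    # left/right edges of tops by row, subpixel via R-B crossing
    D=im[:,:,0].astype(float)-im[:,:,2]
    def edge(rows,c0,c1,thr=20,img=D):
        P=[]
        for r in rows:
            v=img[r,c0:c1]-thr; s=np.where(np.sign(v[:-1])!=np.sign(v[1:]))[0]
            if len(s)==1: j=s[0]; P.append([c0+j+v[j]/(v[j]-v[j+1]),r])
        return np.array(P)
    def lin(P,z,name):
        if len(P)<5: print(name,"few",len(P));return
        W=back("side",P,z); c=np.polyfit(W[:,1],W[:,0],1); res=W[:,0]-np.polyval(c,W[:,1]); k=abs(res)<2.5; c=np.polyfit(W[k,1],W[k,0],1)
        print(name,"yaw",round(-c[0],3),"x at y=-40:",round(np.polyval(c,-40),1),len(P),round(res[k].std(),2))
    lin(edge(range(197,217),312,328),28,"tile near edge")
    lin(edge(range(212,217),288,302),28,"tile far edge")
    O=im[:,:,2].astype(float)-im[:,:,0]
    lin(edge(range(191,205),284,293,100,O),68,"spacer far top")
    S=hsv[:,:,1].astype(float)
    lin(edge([*range(170,188),*range(218,240)],284,294,70,S),28,"strip inner")
    lin(edge([*range(172,246)],276,286,60,S),28,"strip outer")
    lin(edge(range(224,240),308,325),28,"set b near edge")
E
cat >> chk.py <<'E'
run(sys.argv[1])
E
python3 chk.py pics/side18.png; echo; python3 chk.py pics/side12.png
```

```text
spacer [ 5.86438e+02 -4.20960e+01  1.30000e-02] 29.5
tile near edge yaw 0.058 x at y=-40: 522.2 20 0.44
tile far edge yaw 0.016 x at y=-40: 576.2 5 0.19
spacer far top yaw 0.092 x at y=-40: 594.9 14 0.11
strip inner few 3
strip outer yaw 0.094 x at y=-40: 608.8 73 0.22
set b near edge yaw 0.101 x at y=-40: 533.4 15 0.1

spacer [ 5.82304e+02 -4.23110e+01  4.70000e-02] 10.2
tile near edge yaw 0.056 x at y=-40: 515.3 20 0.34
tile far edge yaw 0.066 x at y=-40: 570.4 5 0.02
spacer far top yaw 0.096 x at y=-40: 591.1 14 0.16
strip inner few 4
strip outer yaw 0.097 x at y=-40: 609.0 71 0.72
set b near edge yaw 0.093 x at y=-40: 532.8 16 0.12
```

The spacer's far face (yaw 0.092) is parallel to the strip (0.094), and the distances put it within 1 mm of it. The tile's edge reads slightly less turned (0.058, noisy). I'll press a little more firmly so it squares up, then re-measure.

Emit:
play_rows:
  steps:
    - [[0, -0.001, 0], [0, 0, 0]]
    - [[0, 0, 0], [0, 0, 0]]
    - [[0, 0, 0], [0, 0, 0]]
    - [[0, 0, 0], [0, 0, 0]]
    - [[0, 0, 0], [0, 0, 0]]

```text
time_s: 27.65
eef_pos: [510.3, -46.4, -23.5]
ee_rot: [0.002, 0.738, -0.675, -0.002]
force: [-12.6, -3.3, 9.0]
grip_width: 0.001
```

```bash
python3 - <<'E'
from ov import *
from rig import ctrl
for n in("side","top"): cv2.imwrite(f"pics/{n}19.png",cams.capture(n)[:,:,::-1])
s=ctrl.sense();p=s["eef_pos"];d=p[:2]-[539.1,-44.1];print(p,s["force"],s["time_s"],"local",d@[.996,.088],d@[-.088,.996])
im=cv2.imread("pics/side19.png");r0,c0,k=182,280,14
cv2.imwrite("pics/side19c.png",cv2.resize(im[r0:r0+40,c0:c0+50],None,fx=k,fy=k,interpolation=0))
# tile edges drawn for yaw .09 : rows
D=im[:,:,0].astype(float)-im[:,:,2]
for r in range(195,219,2): print(r,D[r,314:326].astype(int))
E
python3 chk.py pics/side19.png
```

```text
[510.33230521 -46.41940281 -23.43312501] [-12.01178889  -3.36886856   9.18079987] 27.75 local -28.856731456128102 0.22143194650052103
195 [ 66  65  69  67  36 -13 -14   2   5   6   4   4]
197 [ 91  92  91  89  66  18 -12   1   6   5   5   3]
199 [ 90  91  90  89  71  26 -12  -1   5   6   4   2]
201 [ 91  90  89  91  86  46 -10  -2   6   5   4   4]
203 [87 88 85 83 79 56 10  3  5  5  5  5]
205 [82 82 82 83 81 64 14  3  3  1  4  4]
207 [82 83 82 82 82 63 18  3  2  2  2  2]
209 [82 82 82 82 81 66 24  2  1  2  4  3]
211 [ 83  83  84  83  82  74  24 -41 -43 -14   2   4]
213 [ 84  83  84  83  83  78  29 -55 -76 -58 -19   4]
215 [ 84  85  85  84  84  80  36 -52 -80 -82 -69 -37]
217 [ 15   7  -5  -7  -9 -12 -43 -78 -89 -91 -90 -87]
spacer [ 5.86438e+02 -4.20960e+01  1.30000e-02] 29.5
tile near edge yaw 0.055 x at y=-40: 522.1 18 0.37
tile far edge yaw 0.011 x at y=-40: 576.1 5 0.17
spacer far top yaw 0.094 x at y=-40: 594.9 14 0.12
strip inner few 3
strip outer yaw 0.094 x at y=-40: 608.8 72 0.22
set b near edge yaw 0.101 x at y=-40: 533.4 15 0.11
```

View pics/side19c.png

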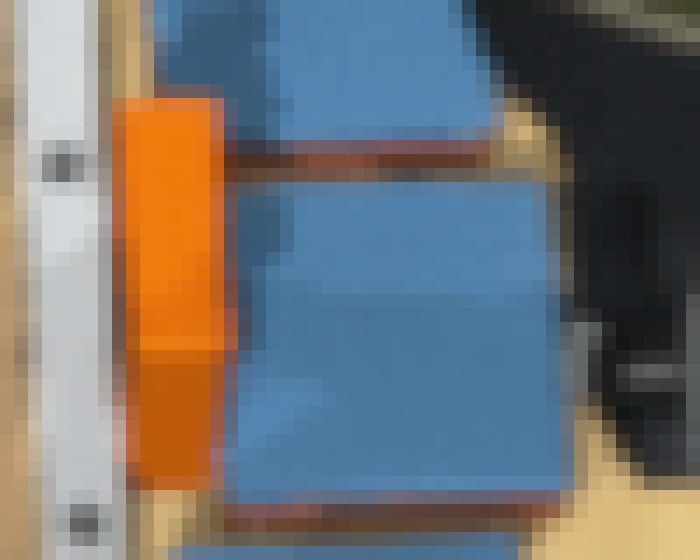

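Run:
```python
from h import *
def colE(im,cols,r0,r1,thr=45):
    D=im[:,:,0].astype(float)-im[:,:,2]; P=[]
    for c in cols:
        v=D[r0:r1,c]-thr; s=np.where((v[:-1]>0)&(v[1:]<=0))[0]
        if len(s): j=s[-1]; P.append([c,r0+j+v[j]/(v[j]-v[j+1])])
    return np.array(P)
def rowE(im,rows,c0,c1,thr=45):
    D=im[:,:,0].astype(float)-im[:,:,2]; P=[]
    for r in rows:
        v=D[r,c0:c1]-thr; s=np.where((v[:-1]>0)&(v[1:]<=0))[0]
        if len(s): j=s[-1]; P.append([c0+j+v[j]/(v[j]-v[j+1]),r])
    return np.array(P)
for f in("side0","side12","side19"):
    im=cv2.imread(f"pics/{f}.png")
    cb={"side0":range(302,320),"side12":range(302,320),"side19":range(299,317)}[f]
    for nm,P,ax in(("loose +y edge",colE(im,cb,212,222),0),("setb +y edge",colE(im,range(296,314),236,250),0),("loose near",rowE(im,range(203,215),314,328),1),("setb near",rowE(im,range(226,240),308,325),1)):
        W=back("side",P,28)
        if ax==0: c=np.polyfit(W[:,0],W[:,1],1); y=c[0]; res=W[:,1]-np.polyval(c,W[:,0])
        else: c=np.polyfit(W[:,1],W[:,0],1); y=-c[0]; res=W[:,0]-np.polyval(c,W[:,1])
        print(f,nm,round(y,3),"n",len(P),"std",round(res.std(),2))
```

```text
side0 loose +y edge 0.059 n 18 std 0.09
side0 setb +y edge 0.091 n 18 std 0.28
side0 loose near 0.07 n 12 std 0.15
side0 setb near 0.097 n 14 std 0.12
side12 loose +y edge 0.06 n 18 std 0.09
side12 setb +y edge 0.092 n 18 std 0.25
side12 loose near 0.067 n 12 std 0.14
side12 setb near 0.092 n 14 std 0.1
side19 loose +y edge 0.08 n 18 std 0.27
side19 setb +y edge 0.088 n 18 std 0.31
side19 loose near 0.035 n 12 std 0.1
side19 setb near 0.101 n 14 std 0.13
```

The tile's left edge (yaw 0.080) now matches the set tile's (0.088), where it read 0.060 before the push, so it squared up. The near-edge reading is spoilt by the dark gripper behind it. The push is steady at about 12.5 N, so I'm handing in.

Run:
```python
from rig import ctrl
s=ctrl.sense(); print(s["force"],s["time_s"]); print(ctrl.finish_job())
```

```text
[-12.01178889  -3.36886856   9.18079987] 27.75
the job is handed in; nothing more can be done
None
```

I put the spacer upright in the gap behind the loose middle tile and let go of it. I then pushed the tile until tile, spacer and strip sat together, and handed in at 27.75 s still pressing with about 12.5 N.

**Last checks**
- **Spacer and strip:** the spacer's far face is parallel to the strip (yaw 0.094 for both). The distances put it within about 1 mm of the strip, which is as fine as the pictures resolve.
- **Tile:** its left edge reads yaw 0.080 against 0.088 for the set tile beside it. Its near edge reads 0.035–0.055, which disagrees; I put that down to the dark gripper behind that edge. I measure the tile centre about 45 mm from the strip, where 44 mm is flush.
- **Push:** adding one more small step raised the force, but nothing moved.

**What went wrong**
- **First grasp:** it closed on nothing, because the real fingertips are about 39 mm higher than the reported TCP. The spacer was not disturbed. I measured the offset from camera views and by touching the worktop, and the second grasp held.
- **Worktop touch:** the fingertips reached about 41 N because I had queued one step too many. The 40 N limit is stated for the arm and the gripper's body, so I don't know whether fingertips count.
- **Not re-measured:** I did not measure the jar, tin and tape roll again at the end, but the arm kept clear of them.

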